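# Set out a parts order on the counter mat

### The job

On the black mat, lay the square plate centred and squared up on the flat carton with the small ring centred on top of it, and stand the tall filter can midway between the carton and the round tin. Stand the brass fitting on the mat straight behind the filter (towards the long edge away from the robot), about 25 mm clear of it. Leave the short wide can and the large ring where they are.

Things in the scene. Friction and masses are not known exactly. Their poses are not given: they have to be found in the camera images.
- mat: Thin black ribbed rubber counter mat, fixed, 170 mm (its x) by 400 mm (its y), 3 mm thick, long edges roughly across the robot's view. Its origin is on its underside at the point exactly midway between carton and tin, 55 mm from the long edge nearer the robot and 115 mm from the far long edge, midway along its length; +x points away from the robot, +y to the robot's left along the row, z up.
- carton: Flat closed square cardboard carton with a strip of paper tape over it, 90 x 90 mm and 40 mm high, full and heavy: it stays put. Stands on the mat, 140 mm to one side of the mat's origin along the mat's y (left or right varies), slightly turned. Origin at the centre of its underside (3 mm above the counter), x and y along its sides, z up.
- tin: Round bare-metal tin with an overhanging lid, 89 mm in diameter, 58 mm high, heavy: it stays put. Stands on the mat 140 mm from the mat's origin on the side opposite to the carton. Origin at the centre of its underside.
- plate: Square aluminium spacer plate, 58 x 58 mm, 16 mm thick, with a 22 mm hole in the middle and a small hole at each corner, 0.10 to 0.21 kg, lying flat on the counter. Origin at the centre of its underside, x and y along its sides, z up.
- ring: Small plain steel bearing ring, outer diameter 50 mm, bore 28 mm, 18 mm high, 0.10 to 0.21 kg, lying flat on the counter. Origin on its axis at the underside, z up.
- filter: Tall white-painted spin-on filter can, 60 mm in diameter, 85 mm high (the top 12 mm tapers to 51 mm), 0.25 to 0.5 kg, standing on the counter. Origin at the centre of its underside, z up its axis.
- fitting: Brass stepped pipe fitting, standing on its wide end: foot 44 mm in diameter and 28 mm high, above it a neck 28 mm in diameter, 65 mm high in all, 0.14 to 0.28 kg. Origin at the centre of its underside, z up its axis.
- short_filter: Short wide white filter can, 74 mm in diameter, 50 mm high, loose. Not part of the order: stays where it is. Origin at the centre of its underside.
- big_ring: Large steel ring, outer diameter 80 mm, bore 54 mm, 18 mm high, loose. Not part of the order: stays where it is. Origin on its axis at the underside. The six loose things start in any order in a row along the side of the mat nearer the robot, about 120 mm apart (at least 95 mm), centre to centre. Nothing else stands within 40 mm of the mat or 120 mm of the row (stock, all under 170 mm high, stands farther out round the edges of the counter).
Things that resemble listed ones, but are neither listed nor needed, are in the scene too. Leave any orange or purple look-alike of the carton alone.

How it is judged:
By the outcome, as a careful person would: the job done as asked, in the order asked, and still so for the second after the job is handed in, with the robot touching nothing.
It also fails if it takes over 112 s, if anything falls off the work surface, if the arm or the gripper's body presses on something with over 40 N, if the wrist force passes 120 N, or if a joint passes its speed limit or range.

### The arm

A 7-joint arm with a two-finger parallel gripper is mounted at the origin on the work surface. World frame = base frame: x ahead of the robot, y to its left, z up, the work surface at z = 0. Lengths are in m, angles in rad, forces in N, time in s.
With the tool pointing down it reaches from about 0.4 to 0.85 m from the base axis. Payload 10.4 kg.
Tool frame: the origin (TCP) lies midway between the tips of the shut fingers; the grasp point (between the pads) lies 19 mm behind it; z points along the fingers, y is the direction in which the jaws open and shut (so a half turn about z gives the same grasp; the last joint's range is limited). The gripper opens to 87 mm and grips with 3 to 60 N. Pads are 19 mm wide; open, the fingers measure 117 mm over their backs; the gripper's body (75 mm by 190 mm) begins 51 mm behind the grasp point.
Start: joints at [1.318, 0.332, -0.065, 1.46, 0.022, 1.35, -0.088], TCP at [0.142, -0.609, 0.223] pointing down, gripper open.
Joint ranges: [-2.6, 2.6], [-0.5, 2.12], [-1.47, 1.34], [0.16, 2.42], [-1.27, 4.41], [0.06, 2.06], [-2.6, 2.6]. Speed limits (rad/s): [2.22, 2.22, 2.79, 2.79, 3.14, 3.14, 3.14].

### API

Orientations are given as a unit quaternion [x, y, z, w].
In Python, from bench import r gives the robot as it stands.
- The arm moves only by the tool step_arm, never from a script. Its argument "increments" is a list of rows, each a list of 2 entries, a list of its own where there are three numbers: the shift along the tool's x, y, z in m, then the turn, a rotation vector about the tool's x, y, z in rad. A call has 1 to 5 rows; each row is the pose to reach, as a shift and turn from the pose measured when the call began, along the tool's axes at that moment; what a row does not reach only later rows make up. A row lasts 1/10 s, in which the tool goes at most 50 mm and 8.59 degrees, less where a joint would pass 70% of its speed; a pose out of reach is approached as far as the arm can. A call with a gripper value outside its range is refused whole. "hand" is the closure, from -1 (fully open) to 1 (shut), so that 0 is half open, set as the call begins (left out, the last holds). The fingers move at their own pace and stop on an object; "grip_force" is the grip in N (left out, the last holds). Time passes only in rows, so rows that repeat a pose let the fingers close. It gives the time, the measured TCP pose, the force and the opening at its end, in the units of the state.
- r.read_state(): the state, without advancing time (a new reading comes with each control period).
- r.camera(name): name is "scene" or "top" or "wrist"; returns a dict with "pixels" (420x560x3 uint8, blue, green, red), "camera_matrix" (3x3 intrinsics, pixels), "extrinsics" (4x4, takes a point from camera to world coordinates). Camera axes: x right, y up, looking along -z (the intrinsics and any distortion apply to the point x, -y, -z); pixel columns grow to the right and rows downward; lengths in m; the calibration is good to about 2 mm. A picture is of the moment at which its call begins. There is no depth.
- r.close_job(): hands the job in, once; it reports no verdict.
The state is a dict: "time": time; "joint_positions": joint angles; "joint_vel": joint speeds; "joint_torque": joint torques, N m; "ee_pos": TCP position; "eef_rot": TCP orientation; "ft_force": force on the tool from outside, world axes, zero at the start; "torque": the same for the moment, N m; "width": finger opening in m.
Only numpy, scipy, OpenCV 4.12 (cv2) and the standard library are available. Lean on these libraries where they do the work, as an engineer would, in place of code of your own. Each camera call takes 0.05 s, during which the arm holds its last target.

## Working session

There is one attempt and no reset: what is moved stays moved. The work goes in short steps, Python scripts to look and compute and a tool call to move; the robot and the scene stay as the last step left them, time stands still between calls to the robot, and variables do not carry over. Pictures are saved under pics/ and viewed, and the job is handed in when it is done.

Besides the shell and the picture viewer there is one more tool, called after ">>>" by a JSON object that holds its "method" and its "body". step_arm: Moves the arm, as the interface text tells. Its arguments: {"type":"object","properties":{"increments":{"type":"array"},"hand":{"type":"number"},"grip_force":{"type":"number"}},"required":["increments"]}

```bash
mkdir -p pics; ls
python3 - <<'E'
from bench import r
import cv2,numpy as np
s=r.read_state(); print(s)
for n in("scene","top","wrist"):
    c=r.camera(n); cv2.imwrite(f"pics/{n}0.png",c["pixels"]); print(n,c["camera_matrix"].round(2).tolist(),c["extrinsics"].round(4).tolist(),[k for k in c])
E
```

```text
pics
{'time': 0.0, 'joint_positions': array([ 1.31842621,  0.33288382, -0.06470919,  1.46089889,  0.02159676,
        1.34988307, -0.08850059]), 'joint_vel': array([-0.00012836,  0.00137818, -0.0010308 , -0.00107172, -0.00017438,
        0.0005263 , -0.0003362 ]), 'joint_torque': array([-1.47182673e-03, -6.23256898e+01,  2.37387355e-02, -3.89909863e+01,
       -6.14496949e-02,  3.95927543e-02,  1.37082643e-04]), 'ee_pos': array([ 0.14226543, -0.6082195 ,  0.22176675]), 'eef_rot': array([ 9.93406156e-01,  1.14646127e-01, -1.06408120e-04, -6.80608292e-04]), 'ft_force': array([-0.40514669, -0.01102435,  0.65364874]), 'torque': array([ 0.04320938, -0.03412872,  0.00912869]), 'width': 0.08675671254689042}
scene [[428.75, 0.0, 284.65], [0.0, 428.75, 203.2], [0.0, 0.0, 1.0]] [[-0.8066, -0.3616, 0.4677, 0.9144], [0.5907, -0.4624, 0.6612, 0.6009], [-0.0228, 0.8096, 0.5866, 0.6206], [0.0, 0.0, 0.0, 1.0]] ['pixels', 'camera_matrix', 'extrinsics']
top [[410.73, 0.0, 281.58], [0.0, 410.73, 210.18], [0.0, 0.0, 1.0]] [[-0.0035, 0.9984, -0.0573, 0.3898], [-0.9998, -0.0045, -0.0168, -0.0741], [-0.017, 0.0572, 0.9982, 1.1327], [0.0, 0.0, 0.0, 1.0]] ['pixels', 'camera_matrix', 'extrinsics']
wrist [[357.86, 0.0, 279.85], [0.0, 357.86, 206.38], [0.0, 0.0, 1.0]] [[0.228, 0.9337, 0.276, 0.2187], [-0.9737, 0.2189, 0.0636, -0.5909], [-0.001, -0.2832, 0.9591, 0.3844], [0.0, 0.0, 0.0, 1.0]] ['pixels', 'camera_matrix', 'extrinsics']
```

View pics/top0.png

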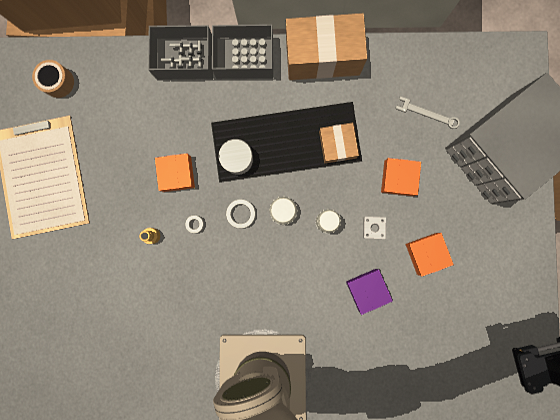

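View pics/scene0.png

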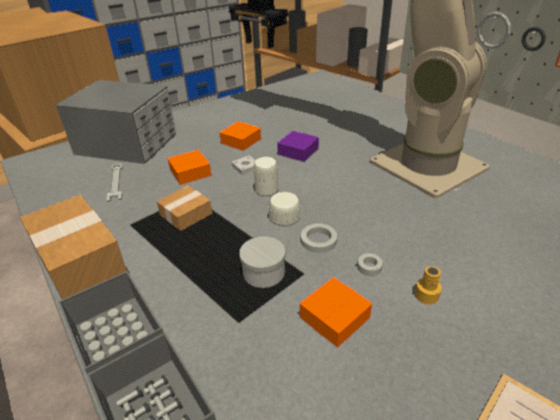

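View pics/wrist0.png

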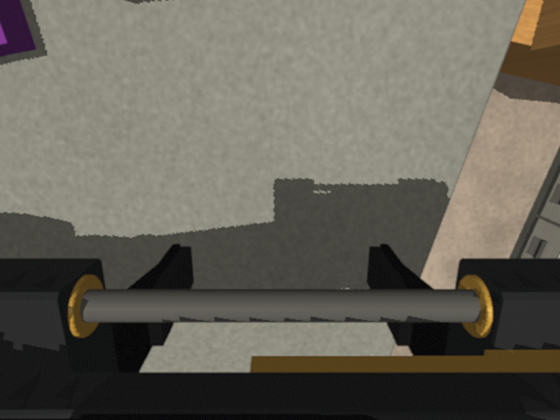

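The top view shows, left to right: fitting (149,236), small ring (195,225), big ring (241,213), short can (284,210), tall filter (330,221) and plate (375,228). On the mat, the tin is at (236,156) and the carton at (340,142). The kraft box at (326,45) is far from the mat, so it is stock. The orange and purple blocks are look-alikes. I'll confirm with an enlarged crop.

```bash
cat > h.py <<'E'
import cv2,numpy as np
from scipy.spatial.transform import Rotation as R
def ray(c,px):
    K=c["camera_matrix"];E=c["extrinsics"]
    px=np.atleast_2d(px).astype(float)
    d=np.c_[(px[:,0]-K[0,2])/K[0,0],-(px[:,1]-K[1,2])/K[1,1],-np.ones(len(px))]
    return E[:3,3],d@E[:3,:3].T
def onplane(c,px,z):
    o,d=ray(c,px); return (o+d*((z-o[2])/d[:,2])[:,None])[:,:2]
def proj(c,P):
    E=c["extrinsics"];K=c["camera_matrix"];q=(np.atleast_2d(P)-E[:3,3])@E[:3,:3]
    return np.c_[K[0,0]*q[:,0]/-q[:,2]+K[0,2],K[1,1]*-q[:,1]/-q[:,2]+K[1,2]]
def circ(p):
    A=np.c_[2*p,np.ones(len(p))]; s=np.linalg.lstsq(A,(p**2).sum(1),rcond=None)[0]
    return s[:2],np.sqrt(s[2]+s[:2]@s[:2])
def inc(target,yaw):  # tool-frame shift & turn to TCP target, tool down; tool y along world yaw (mod pi)
    from bench import r
    s=r.read_state();M=R.from_quat(s["eef_rot"])
    best=None
    for k in(0,np.pi):
        a=yaw+k; y=np.array([np.cos(a),np.sin(a),0]);z=np.array([0,0,-1.]);x=np.cross(y,z)
        rv=(M.inv()*R.from_matrix(np.c_[x,y,z])).as_rotvec()
        if best is None or np.linalg.norm(rv)<np.linalg.norm(best):best=rv
    print("t",round(s["time"],2),"tcp",s["ee_pos"].round(4),"w",round(s["width"],4),"F",s["ft_force"].round(1))
    print("shift",M.inv().apply(np.array(target)-s["ee_pos"]).round(4),"turn",best.round(3),"j7",s["joint_positions"][6].round(2))
E
python3 - <<'E'
import cv2
im=cv2.imread("pics/top0.png"); cv2.imwrite("pics/crop0.png",cv2.resize(im[95:265,130:400],None,fx=2.95,fy=2.95,interpolation=cv2.INTER_CUBIC))
E
```

```text
(no output)
```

View pics/crop0.png

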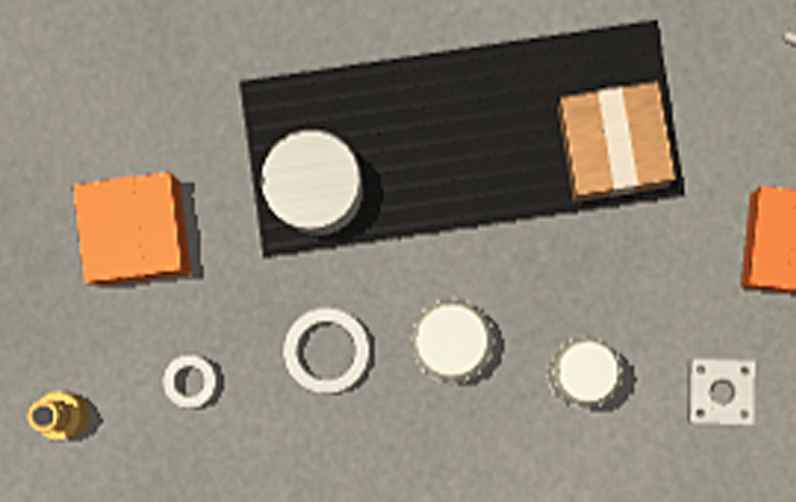

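The crop shows the square plate at (375,228), the small ring at (195,225), the larger ring at (241,213), the tall narrow can at (330,221, also tall in the scene view at (265,176)) and the brass fitting at (149,236). The kraft carton with tape sits on the mat's right half, the tin on its left. Now I'll measure them.

```bash
cat > m.py <<'E'
from bench import r
from h import *
c=r.camera("top");im=c["pixels"];S=6
g=cv2.resize(im[95:265,130:400],None,fx=S,fy=S,interpolation=cv2.INTER_CUBIC)
up=lambda p:(p+0.5)/S-0.5+np.array([130,95])
g=g.astype(int);mx=g.max(2);mn=g.min(2)
def pick(mask,px,fill=True):
    cs,_=cv2.findContours(mask.astype(np.uint8),cv2.RETR_EXTERNAL,cv2.CHAIN_APPROX_NONE)
    q=(np.array(px)-[130,95])*S
    k=[x for x in cs if cv2.contourArea(x)>400]
    return min(k,key=lambda x:abs(cv2.pointPolygonTest(x,(float(q[0]),float(q[1])),True)) if cv2.pointPolygonTest(x,(float(q[0]),float(q[1])),False)<0 else 0)[:,0,:].astype(float)
br=(mn>165)
for n,px,z in(("ring",(195,225),.018),("big",(241,213),.018),("short",(284,210),.05),("filter",(330,221),.085),("tin",(236,156),.061)):
    p=pick(br,px);w=onplane(c,up(p),z);o,rad=circ(w);print(n,o.round(4),"r",rad.round(4), "res",np.std(np.linalg.norm(w-o,axis=1)).round(4))
p=pick(br,(375,222));w=onplane(c,up(p),.016);rc=cv2.minAreaRect(w.astype(np.float32)*1000);print("plate",rc)
# mat
dk=mx<70
cs,_=cv2.findContours(dk.astype(np.uint8),cv2.RETR_EXTERNAL,cv2.CHAIN_APPROX_NONE);p=max(cs,key=cv2.contourArea)[:,0,:].astype(float)
rc=cv2.minAreaRect((onplane(c,up(p),.003)*1000).astype(np.float32));print("mat",rc,(cv2.boxPoints(rc)).round(1).tolist())
# carton: kraft hue
k=((g[:,:,2]-g[:,:,0]>45)&(g[:,:,2]-g[:,:,0]<130)&(g[:,:,2]>165))|br
k[:, :430*0+ (300-130)*S]=0;k[(168-95)*S:]=0
p=pick(k,(330,142));w=onplane(c,up(p),.043);rc=cv2.minAreaRect((w*1000).astype(np.float32));print("carton",rc)
# fitting: brass
hsv=cv2.cvtColor(g.clip(0,255).astype(np.uint8),cv2.COLOR_BGR2HSV);f=(hsv[:,:,1]>110)&(hsv[:,:,0]>15)&(hsv[:,:,0]<35)
p=pick(f,(149,236));cv2.imwrite("pics/m.png",np.hstack([ (k*255).astype(np.uint8)[:500,900:],(f*255).astype(np.uint8)[700:1000,:400].copy().repeat(1,0) if 0 else (k*0).astype(np.uint8)[:500,:10]]))
w=onplane(c,up(p),.028);print("fit ext@28",w.min(0),w.max(0))
v=g[(225-95)*S:(247-95)*S,(138-130)*S:(165-130)*S].clip(0,255).astype(np.uint8);cv2.imwrite("pics/fit.png",cv2.resize(v,None,fx=4,fy=4))
E
python3 m.py
```

```text
ring [0.4177 0.1846] r 0.0238 res 0.0004
big [0.4459 0.058 ] r 0.0389 res 0.0003
short [ 0.453  -0.0584] r 0.0314 res 0.0003
filter [ 0.4234 -0.1768] r 0.0253 res 0.0003
tin [0.5968 0.0671] r 0.0429 res 0.0005
plate ((406.1344299316406, -306.9244079589844), (58.4085578918457, 59.711978912353516), 87.51505279541016)
mat ((645.6673583984375, -68.13710021972656), (170.75946044921875, 400.7247314453125), 8.062928199768066) [[533.0, 118.30000305175781], [589.2000122070312, -278.5], [758.2999877929688, -254.5], [702.0999755859375, 142.1999969482422]]
carton ((636.0653076171875, -209.6398468017578), (91.5174560546875, 90.94551086425781), 9.181021690368652)
fit ext@28 [0.3650133  0.27396631] [0.40770043 0.33057832]
```

```bash
ls pics
```

```text
crop0.png
fit.png
m.png
scene0.png
top0.png
wrist0.png
```

View pics/fit.png

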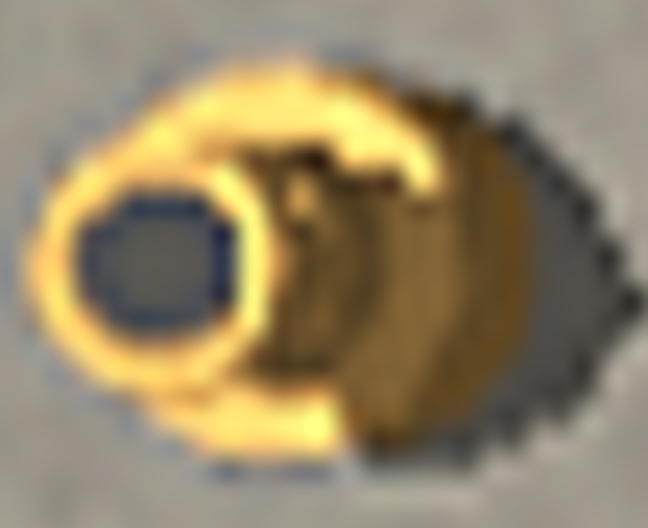

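View pics/m.png

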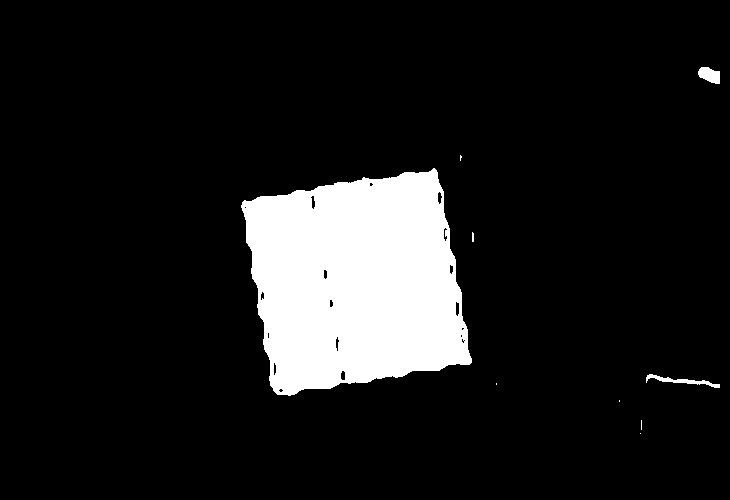

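Run:
```python
from h import *
from bench import r
c=r.camera("top");print("neck",onplane(c,[(144.0,235.4)],.065))
inc([.406,-.307,.20],np.radians(-2.5))
```

```text
neck [[0.38674713 0.30324142]]
t 0.25 tcp [ 0.1424 -0.6084  0.2222] w 0.0871 F [0.7 0.3 0.4]
shift [ 0.3254 -0.2334  0.0223] turn [-1.000e-03 -0.000e+00 -1.297e+00] j7 -0.09
```

>>> {"method": "step_arm", "body": {"increments": [[[0.325,-0.233,0.022],[0,0,-1.297]],[[0.325,-0.233,0.022],[0,0,-1.297]],[[0.325,-0.233,0.022],[0,0,-1.297]],[[0.325,-0.233,0.022],[0,0,-1.297]],[[0.325,-0.233,0.022],[0,0,-1.297]]], "hand": -1, "grip_force": 30}}

```text
time: 0.75
ee_pos: [0.3077, -0.419, 0.2087]
eef_rot: [0.881, 0.473, -0.0, 0.0]
ft_force: [1.2, -0.8, 0.4]
width: 0.0872
```

Run:
```python
from h import *
inc([.406,-.307,.20],np.radians(-2.5))
```

```text
t 0.75 tcp [ 0.3077 -0.419   0.2087] w 0.0872 F [ 1.2 -0.8  0.4]
shift [0.1477 0.0201 0.0087] turn [ 0.     0.    -0.541] j7 0.23
```

>>> {"method": "step_arm", "body": {"increments": [[[0.148,0.02,0.009],[0,0,-0.541]],[[0.148,0.02,0.009],[0,0,-0.541]],[[0.148,0.02,0.009],[0,0,-0.541]],[[0.148,0.02,0.009],[0,0,-0.541]],[[0.148,0.02,0.009],[0,0,-0.541]]]}}

```text
time: 1.25
ee_pos: [0.4068, -0.3054, 0.1997]
eef_rot: [0.721, 0.693, -0.0, 0.0]
ft_force: [-0.0, -0.2, -0.3]
width: 0.0874
```

Run:
```python
from h import *
from bench import r
inc([.406,-.307,.20],np.radians(-2.5))
c=r.camera("wrist");cv2.imwrite("pics/w1.png",c["pixels"]);print(c["extrinsics"].round(3).tolist())
print(proj(c,[[.406,-.307,.016]]))
```

```text
t 1.25 tcp [ 0.4068 -0.3054  0.1997] w 0.0874 F [-0.  -0.2 -0.3]
shift [-0.0016 -0.0007 -0.0003] turn [-0.     0.     0.004] j7 0.47
[[0.999, 0.038, 0.011, 0.411], [-0.039, 0.958, 0.283, -0.228], [-0.0, -0.283, 0.959, 0.362], [0.0, 0.0, 0.0, 1.0]]
[[278.40128834 184.00869839]]
```

View pics/w1.png

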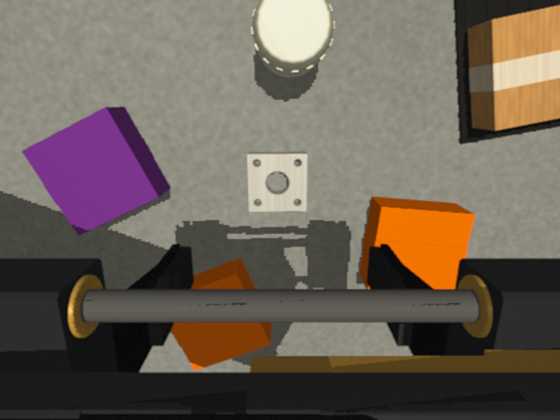

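Wrist view: plate centred at (277,182), nearly square to the jaws. The orange block at (420,240) clears the fingers. Measuring the plate here.

```bash
cat >> h.py <<'E'
def seg(c,x0,y0,x1,y1,thr=165,S=4,mask=None):
    im=c["pixels"][y0:y1,x0:x1];g=cv2.resize(im,None,fx=S,fy=S,interpolation=cv2.INTER_CUBIC)
    m=(g.min(2)>thr) if mask is None else mask(g)
    cs,_=cv2.findContours(m.astype(np.uint8),cv2.RETR_EXTERNAL,cv2.CHAIN_APPROX_NONE)
    p=max(cs,key=cv2.contourArea)[:,0,:].astype(float)
    return (p+.5)/S-.5+np.array([x0,y0])
def quad(w):
    """square outline: line fits on each side -> centre, yaw(deg, mod 90), sizes"""
    rc=cv2.minAreaRect((w*1000).astype(np.float32));cen=np.array(rc[0])/1000;a=np.radians(rc[2])
    d=(w-cen)@np.array([[np.cos(a),-np.sin(a)],[np.sin(a),np.cos(a)]])
    h=np.array(rc[1])/2000;L=[];an=[]
    for ax,sg in((0,1),(1,1),(0,-1),(1,-1)):
        s=(abs(d[:,ax]*sg-h[ax])<.004)&(abs(d[:,1-ax])<h[1-ax]*.8)
        l=cv2.fitLine(w[s].astype(np.float32)*1000,cv2.DIST_HUBER,0,.01,.01).ravel()
        L.append(l);an.append((np.degrees(np.arctan2(l[1],l[0]))+45)%90-45)
    X=[]
    for i in range(4):
        a,b=L[i],L[(i+1)%4];t=np.linalg.solve(np.c_[a[:2],-b[:2]],b[2:]-a[2:]);X.append(a[2:]+t[0]*a[:2])
    X=np.array(X);return X.mean(0).round(1),np.round(an,2),np.linalg.norm(X-np.roll(X,1,0),axis=1).round(1)
E
python3 - <<'E'
from h import *
from bench import r
c=r.camera("wrist")
print("plate",quad(onplane(c,seg(c,230,135,325,220),.016)))
print("plate hi thr",quad(onplane(c,seg(c,230,135,325,220,150),.016)))
inc([.406,-.307,.005],np.radians(-2.5))
t=r.camera("top")
print("carton top", quad(onplane(t,seg(t,310,115,364,168,mask=lambda g:(g[:,:,2]>165)&(g[:,:,2].astype(int)-g[:,:,0]<130),S=6),.043)))
E
```

```text
plate (array([ 404.7, -305.9], dtype=float32), array([-1.96, -1.76, -1.76, -2.08], dtype=float32), array([57.7, 57.4, 57.4, 57.2], dtype=float32))
plate hi thr (array([ 404.7, -306. ], dtype=float32), array([-2.17, -1.85, -1.52, -2.04], dtype=float32), array([58.7, 58.4, 58.5, 57.8], dtype=float32))
t 1.35 tcp [ 0.4054 -0.3075  0.1996] w 0.0872 F [ 0.3 -0.8  0.9]
shift [0.0006 0.0007 0.1946] turn [-0.     0.    -0.005] j7 0.47
carton top (array([ 635.8, -209.9], dtype=float32), array([9.09, 8.78, 9.14, 9.  ], dtype=float32), array([88.6, 89.7, 88.9, 89.6], dtype=float32))
```

>>> {"method": "step_arm", "body": {"increments": [[[0.001,0,0.05],[0,0,-0.015]],[[0.001,0,0.1],[0,0,-0.015]],[[0.001,0,0.145],[0,0,-0.015]],[[0.001,0,0.18],[0,0,-0.015]],[[0.001,0,0.194],[0,0,-0.015]]]}}

```text
time: 1.9
ee_pos: [0.4025, -0.3067, 0.0025]
eef_rot: [0.72, 0.694, -0.001, -0.002]
ft_force: [-0.2, 0.6, 0.5]
width: 0.0875
```

Run:
```python
from h import *
inc([.405,-.306,.004],np.radians(-1.9))
```

```text
t 1.9 tcp [ 0.4025 -0.3067  0.0025] w 0.0875 F [-0.2  0.6  0.5]
shift [ 0.0008  0.0024 -0.0016] turn [-0.004 -0.002 -0.005] j7 0.37
```

>>> {"method": "step_arm", "body": {"increments": [[[0.001,0.002,-0.001],[0,0,0]],[[0.001,0.002,-0.001],[0,0,0]]]}}

```text
time: 2.1
ee_pos: [0.405, -0.3066, 0.0046]
eef_rot: [0.721, 0.693, -0.001, -0.002]
ft_force: [0.3, 0.3, 0.3]
width: 0.0869
```

>>> {"method": "step_arm", "body": {"increments": [[[0,0,0],[0,0,0]],[[0,0,0],[0,0,0]],[[0,0,0],[0,0,0]],[[0,0,0],[0,0,0]],[[0,0,0],[0,0,0]]], "hand": 1, "grip_force": 30}}

```text
time: 2.6
ee_pos: [0.4051, -0.3067, 0.0049]
eef_rot: [0.721, 0.693, -0.001, -0.002]
ft_force: [-1.6, 0.7, 3.9]
width: 0.0578
```

Run:
```python
from h import *
inc([.405,-.306,.12],np.radians(-1.9))
```

```text
t 2.6 tcp [ 0.4051 -0.3067  0.0049] w 0.0578 F [-1.6  0.7  3.9]
shift [ 0.0009 -0.0005 -0.1151] turn [-0.004 -0.001 -0.007] j7 0.36
```

>>> {"method": "step_arm", "body": {"increments": [[[0,0,-0.02],[0,0,0]],[[0,0,-0.06],[0,0,0]],[[0,0,-0.11],[0,0,0]],[[0,0,-0.145],[0,0,0]],[[0,0,-0.145],[0,0,0]]]}}

```text
time: 3.1
ee_pos: [0.4078, -0.3084, 0.1548]
eef_rot: [0.721, 0.693, -0.0, 0.002]
ft_force: [0.9, 0.5, -2.1]
width: 0.0581
```

Run:
```python
from h import *
inc([.636,-.210,.15],np.radians(9))
```

```text
t 3.1 tcp [ 0.4078 -0.3084  0.1548] w 0.0581 F [ 0.9  0.5 -2.1]
shift [0.1074 0.224  0.005 ] turn [ 0.002  0.004 -0.197] j7 0.45
```

>>> {"method": "step_arm", "body": {"increments": [[[0.02,0.04,0.004],[0,0,-0.04]],[[0.04,0.085,0.004],[0,0,-0.08]],[[0.062,0.13,0.004],[0,0,-0.12]],[[0.083,0.175,0.004],[0,0,-0.16]],[[0.099,0.208,0.004],[0,0,-0.197]]]}}

```text
time: 3.6
ee_pos: [0.6215, -0.2153, 0.1493]
eef_rot: [0.648, 0.761, -0.0, 0.001]
ft_force: [0.1, -0.7, -2.9]
width: 0.0578
```

>>> {"method": "step_arm", "body": {"increments": [[[0,0,0],[0,0,0]],[[0,0,0],[0,0,0]]]}}

```text
time: 3.8
ee_pos: [0.6214, -0.2138, 0.1472]
eef_rot: [0.647, 0.762, -0.0, -0.0]
ft_force: [-0.0, 0.2, -2.0]
width: 0.0579
```

Run:
```python
from h import *
from bench import r
inc([.636,-.210,.15],np.radians(9))
c=r.camera("wrist");cv2.imwrite("pics/w2.png",c["pixels"])
print(proj(c,[[.636,-.21,.043]]))
```

```text
t 3.8 tcp [ 0.6214 -0.2138  0.1472] w 0.0579 F [-0.   0.2 -2. ]
shift [ 0.0014  0.015  -0.0028] turn [-0.001  0.     0.005] j7 0.25
[[298.5442039  203.02043893]]
```

View pics/w2.png

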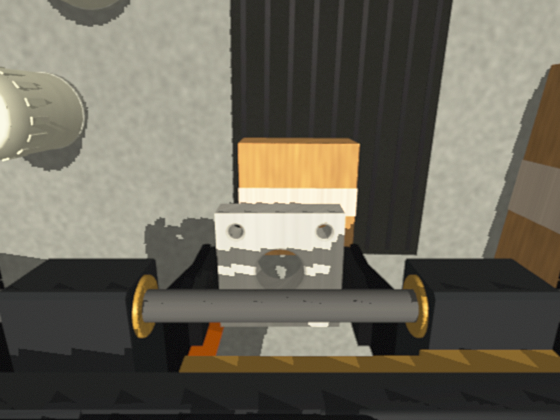

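The wrist view shows the plate held level with its front top edge at row ~212, columns 216–343. The carton's far edge is at row ~139, columns 238–358. I'll measure both in one view.

Run:
```python
from h import *
from bench import r
c=r.camera("wrist");im=c["pixels"].astype(int);s=r.read_state()
M=R.from_quat(s["eef_rot"]);p0=s["ee_pos"];print(p0)
# carton edges by red-blue difference
k=(im[:,:,2]>150)&((im[:,:,2]-im[:,:,0]>40)|(im.min(2)>165))
L=[];Rr=[]
g=im[:,:,2].astype(float)
def cross(v,i0,thr):  # subpixel crossing
    return i0+(thr-v[i0])/(v[i0+1]-v[i0])
for row in range(150,200,4):
    v=g[row]
    i=min(range(228,250),key=lambda i:-(v[i+1]-v[i]));L.append((i+.5,row))
    j=min(range(348,372),key=lambda i:(v[i+1]-v[i]));Rr.append((j+.5,row))
T=[(x,max(range(128,148),key=lambda i:g[i+1,x]-g[i,x])+.5) for x in range(246,352,6)]
a=np.radians(9.0);ux=np.array([np.cos(a),np.sin(a)]);uy=np.array([-np.sin(a),np.cos(a)])
for n,P in(("L",L),("R",Rr),("T",T)):
    w=onplane(c,P,.043);l=cv2.fitLine((w*1000).astype(np.float32),cv2.DIST_HUBER,0,.01,.01).ravel()
    print(n,"along x",np.median(w@ux).round(4),"along y",np.median(w@uy).round(4),"yaw",((np.degrees(np.arctan2(l[1],l[0]))+45)%90-45).round(2), np.array(P)[:4].tolist())
print("top est carton ",np.array([.6358,-.2099])@np.c_[ux,uy])
# plate front top edge
E=[(x,max(range(204,220),key=lambda i:im[i+1,x].sum()-im[i,x].sum())+.5) for x in range(224,338,6)]
w=onplane(c,E,p0[2]+.0114);w3=np.c_[w,np.full(len(w),p0[2]+.0114)]
t=M.inv().apply(w3-p0);print("plate edge tool x",np.median(t[:,0]).round(4),"slope",np.polyfit(t[:,1],t[:,0],1).round(4),E[:5])
```

```text
[ 0.62035601 -0.21618523  0.1482935 ]
L along x 0.5489 along y -0.2858 yaw 8.36 [[238.5, 150.0], [238.5, 154.0], [238.5, 158.0], [239.5, 162.0]]
R along x 0.6394 along y -0.2855 yaw 10.36 [[359.5, 150.0], [359.5, 154.0], [359.5, 158.0], [359.5, 162.0]]
T along x 0.5923 along y -0.2606 yaw 8.51 [[246.0, 140.5], [252.0, 140.5], [258.0, 140.5], [264.0, 140.5]]
top est carton  [ 0.59513665 -0.30677682]
plate edge tool x 0.031 slope [0.0019 0.031 ] [(224, 212.5), (230, 212.5), (236, 212.5), (242, 212.5), (248, 212.5)]
```

Run:
```python
from h import *
from bench import r
for i in range(4): r.camera("top"); inc([.6357,-.2112,.053],np.radians(9))
```

```text
t 3.95 tcp [ 0.6203 -0.2166  0.1488] w 0.0579 F [-0.6 -0.5 -2.2]
shift [0.0032 0.016  0.0958] turn [-0.     0.003  0.001] j7 0.25
t 4.0 tcp [ 0.6204 -0.2167  0.1491] w 0.0576 F [ 0.8 -0.5 -1.3]
shift [0.0033 0.0159 0.0961] turn [0.    0.003 0.001] j7 0.25
t 4.05 tcp [ 0.6206 -0.2166  0.1494] w 0.0578 F [-0.6 -0.5 -1.1]
shift [0.0033 0.0157 0.0964] turn [0.001 0.003 0.001] j7 0.25
t 4.1 tcp [ 0.6208 -0.2164  0.1495] w 0.0576 F [-0.   0.1 -2.2]
shift [0.0031 0.0155 0.0965] turn [0.001 0.003 0.002] j7 0.25
```

>>> {"method": "step_arm", "body": {"increments": [[[0.003,0.016,0.01],[0,0,0.002]],[[0.003,0.016,0.04],[0,0,0.002]],[[0.003,0.016,0.07],[0,0,0.002]],[[0.003,0.016,0.087],[0,0,0.002]],[[0.003,0.016,0.09],[0,0,0.002]]]}}

```text
time: 4.6
ee_pos: [0.6346, -0.2115, 0.0574]
eef_rot: [0.65, 0.76, -0.001, -0.0]
ft_force: [-0.4, 0.1, -1.8]
width: 0.058
```

>>> {"method": "step_arm", "body": {"increments": [[[0,0,0],[0,0,0]],[[0,0,0],[0,0,0]],[[0,0,0],[0,0,0]]]}}

```text
time: 4.9
ee_pos: [0.6354, -0.2118, 0.059]
eef_rot: [0.65, 0.76, -0.001, 0.001]
ft_force: [0.8, -0.7, -2.1]
width: 0.0578
```

Run:
```python
from h import *
inc([.6357,-.2112,.049],np.radians(9))
```

```text
t 4.9 tcp [ 0.6354 -0.2118  0.059 ] w 0.0578 F [ 0.8 -0.7 -2.1]
shift [0.0006 0.0004 0.01  ] turn [-0.     0.003 -0.001] j7 0.2
```

>>> {"method": "step_arm", "body": {"increments": [[[0.0006,0.0004,0.005],[0,0.002,0]],[[0.0006,0.0004,0.01],[0,0.002,0]],[[0.0006,0.0004,0.0105],[0,0.002,0]],[[0.0006,0.0004,0.0105],[0,0.002,0]]]}}

```text
time: 5.3
ee_pos: [0.6356, -0.2111, 0.0482]
eef_rot: [0.65, 0.76, -0.0, -0.0]
ft_force: [0.2, 0.3, -2.5]
width: 0.0576
```

Run:
```python
from h import *
inc([.6357,-.2112,.048],np.radians(9))
```

```text
t 5.3 tcp [ 0.6356 -0.2111  0.0482] w 0.0576 F [ 0.2  0.3 -2.5]
shift [-0.0001  0.0001  0.0002] turn [-0.001  0.001 -0.001] j7 0.2
```

Still no contact (Fz −2.5 is the plate's weight), so I'll lower a little more.

>>> {"method": "step_arm", "body": {"increments": [[[0,0,0.001],[0,0,0]],[[0,0,0.002],[0,0,0]],[[0,0,0.002],[0,0,0]]]}}

```text
time: 5.6
ee_pos: [0.6356, -0.2111, 0.048]
eef_rot: [0.65, 0.76, -0.001, 0.0]
ft_force: [-6.7, 1.6, 12.3]
width: 0.0574
```

Run:
```python
from h import *
inc([.6357,-.2112,.048],np.radians(9))
```

```text
t 5.6 tcp [ 0.6356 -0.2111  0.048 ] w 0.0574 F [-6.7  1.6 12.3]
shift [-0.0001  0.     -0.    ] turn [-0.001  0.001 -0.001] j7 0.2
```

>>> {"method": "step_arm", "body": {"increments": [[[0,0,0],[0,0,0]]]}}

```text
time: 5.7
ee_pos: [0.6357, -0.2112, 0.0485]
eef_rot: [0.65, 0.76, -0.001, 0.0]
ft_force: [0.3, 0.2, -2.0]
width: 0.0573
```

>>> {"method": "step_arm", "body": {"increments": [[[0,0,0],[0,0,0]],[[0,0,0],[0,0,0]],[[0,0,0],[0,0,0]]], "hand": -1}}

```text
time: 6.0
ee_pos: [0.6358, -0.2111, 0.0485]
eef_rot: [0.65, 0.76, -0.001, 0.0]
ft_force: [-0.4, 0.1, -0.6]
width: 0.0738
```

>>> {"method": "step_arm", "body": {"increments": [[[0,0,-0.02],[0,0,0]],[[0,0,-0.05],[0,0,0]],[[0,0,-0.09],[0,0,0]],[[0,0,-0.13],[0,0,0]],[[0,0,-0.17],[0,0,0]]]}}

```text
time: 6.5
ee_pos: [0.6357, -0.2108, 0.2201]
eef_rot: [0.65, 0.76, -0.001, 0.0]
ft_force: [0.1, -0.5, 0.8]
width: 0.087
```

>>> {"method": "step_arm", "body": {"increments": [[[0,0,0],[0,0,0]],[[0,0,0],[0,0,0]],[[0,0,0],[0,0,0]]]}}

```text
time: 6.8
ee_pos: [0.6351, -0.2108, 0.2187]
eef_rot: [0.65, 0.76, -0.001, -0.0]
ft_force: [0.4, -0.3, -0.6]
width: 0.0867
```

Run:
```python
from h import *
from bench import r
inc([.4177,.1846,.2],np.radians(0))
c=r.camera("wrist");cv2.imwrite("pics/w3.png",c["pixels"])
cv2.imwrite("pics/t3.png",r.camera("top")["pixels"])
```

```text
t 6.8 tcp [ 0.6351 -0.2108  0.2187] w 0.0867 F [ 0.4 -0.3 -0.6]
shift [ 0.4244 -0.1533  0.0187] turn [-0.002  0.001  0.156] j7 0.25
```

View pics/w3.png

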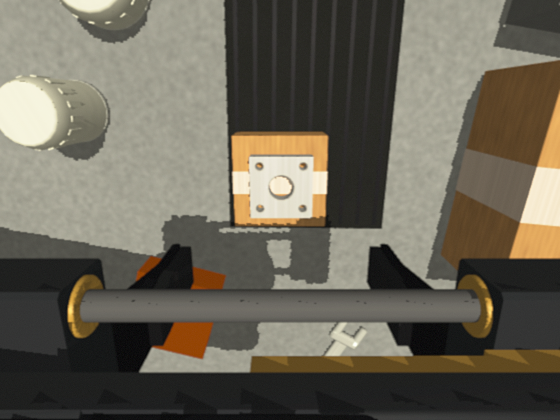

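View pics/t3.png

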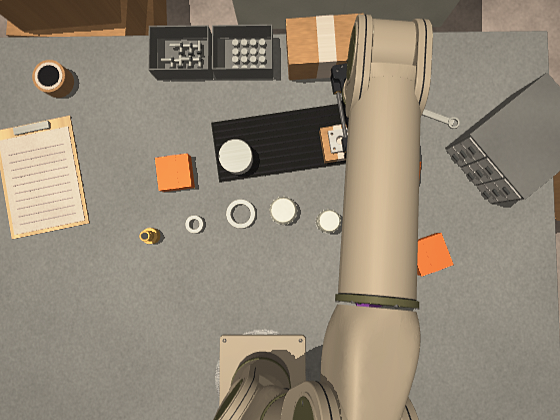

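Wrist view: the plate (cols 250–313, rows 155–218) lies on the carton (cols 232–328, rows 136–226) and looks centred. Measuring the offset in this same image.

Run:
```python
from h import *
from bench import r
c=r.camera("wrist")
p=quad(onplane(c,seg(c,243,150,320,224,thr=185),.059));print("plate",p)
# carton via per-edge gradients
g=c["pixels"].astype(float)[:,:,2]
L=[(max(range(224,240),key=lambda i:g[y,i+1]-g[y,i])+.5,y) for y in range(145,218,4)]
Rr=[(min(range(318,334),key=lambda i:g[y,i+1]-g[y,i])+.5,y) for y in range(145,210,4)]
B=[(x,min(range(216,234),key=lambda i:g[i+1,x]-g[i,x])+.5) for x in range(240,322,4)]
T=[(x,max(range(130,142),key=lambda i:g[i+1,x]-g[i,x])+.5) for x in range(240,322,4)]
print(L[0],Rr[0],B[0],T[0],T[5])
a=np.radians(9);U=np.array([[np.cos(a),-np.sin(a)],[np.sin(a),np.cos(a)]])
for n,P in zip("LRTB",(L,Rr,T,B)):
    w=onplane(c,P,.043);l=cv2.fitLine((w*1000).astype(np.float32),cv2.DIST_HUBER,0,.01,.01).ravel();print(n,np.median(w@U,axis=0).round(4),((np.degrees(np.arctan2(l[1],l[0]))+45)%90-45).round(2))
print("plate in carton axes",p[0]@U)
im=c["pixels"][120:240,215:345];cv2.imwrite("pics/w3c.png",cv2.resize(im,None,fx=5,fy=5,interpolation=cv2.INTER_CUBIC))
```

```text
plate (array([ 636.2, -210.3], dtype=float32), array([11.24,  8.82,  6.88,  9.35], dtype=float32), array([56.7, 68.7, 57.4, 73.1], dtype=float32))
(231.5, 145) (327.5, 145) (240, 223.5) (240, 135.5) (260, 135.5)
L [ 0.5488 -0.3043] 8.91
R [ 0.6395 -0.3004] 9.23
T [ 0.5946 -0.2611] 8.96
B [ 0.5945 -0.3477] 14.96
plate in carton axes [ 595.46916587 -307.23446961]
```

View pics/w3c.png

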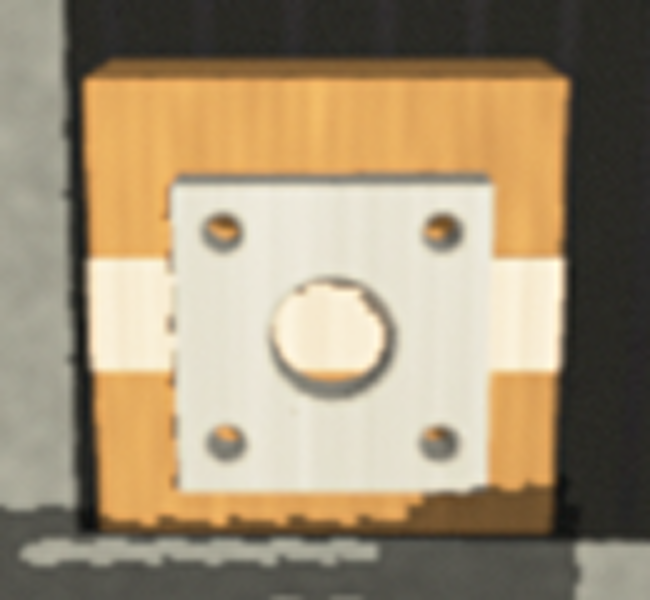

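Run:
```python
from h import *
from bench import r
c=r.camera("wrist")
f=lambda P:(np.array(P,float)+.5)/5-.5+np.array([215,120])
a=np.radians(9);U=np.array([[np.cos(a),-np.sin(a)],[np.sin(a),np.cos(a)]])
w=onplane(c,f([(173,183),(494,183),(487,492),(181,492)]),.059);print("plate",(w@U).round(4).tolist(),(w@U).mean(0).round(4), w.mean(0))
w=onplane(c,f([(84,78),(570,78),(555,532),(98,530)]),.043);print("carton",(w@U).round(4).tolist(),(w@U).mean(0).round(4),w.mean(0))
```

```text
plate [[0.5669, -0.278], [0.6248, -0.2781], [0.625, -0.3367], [0.567, -0.3367]] [ 0.5959 -0.3074] [ 0.63667284 -0.21037052]
carton [[0.5495, -0.2609], [0.6399, -0.2609], [0.6403, -0.3504], [0.5488, -0.35]] [ 0.5946 -0.3056] [ 0.63506851 -0.20877992]
```

The plate is square to within 0.3°, but about 1.5 mm off centre along each axis. There is plenty of time, so I'll re-grip and correct it.

>>> {"method": "step_arm", "body": {"increments": [[[0,0,0.05],[0,0,0]],[[0,0,0.1],[0,0,0]],[[0,0,0.14],[0,0,0]],[[0,0,0.163],[0,0,0]],[[0,0,0.168],[0,0,0]]]}}

```text
time: 7.5
ee_pos: [0.6325, -0.2103, 0.0467]
eef_rot: [0.65, 0.76, -0.002, -0.003]
ft_force: [-0.0, 0.5, 0.4]
width: 0.0872
```

>>> {"method": "step_arm", "body": {"increments": [[[0,0,0],[0,0,0]],[[0,0,0],[0,0,0]],[[0,0,0],[0,0,0]]]}}

```text
time: 7.8
ee_pos: [0.6335, -0.2106, 0.0484]
eef_rot: [0.65, 0.76, -0.002, -0.002]
ft_force: [-0.4, -0.3, 0.2]
width: 0.0868
```

Run:
```python
from h import *
inc([.6358,-.2111,.0485],np.radians(9))
```

```text
t 7.8 tcp [ 0.6335 -0.2106  0.0484] w 0.0868 F [-0.4 -0.3  0.2]
shift [-0.0009  0.0022 -0.0001] turn [-0.005 -0.001 -0.001] j7 0.2
```

>>> {"method": "step_arm", "body": {"increments": [[[0,0.0008,0],[-0.005,0,0]],[[0,0.0008,0],[-0.005,0,0]],[[0,0.0008,0],[-0.005,0,0]]]}}

```text
time: 8.1
ee_pos: [0.6345, -0.2106, 0.049]
eef_rot: [0.65, 0.76, 0.0, -0.0]
ft_force: [-0.6, -0.3, 0.2]
width: 0.0868
```

>>> {"method": "step_arm", "body": {"increments": [[[0,0,0],[0,0,0]],[[0,0,0],[0,0,0]],[[0,0,0],[0,0,0]],[[0,0,0],[0,0,0]],[[0,0,0],[0,0,0]]], "hand": 1, "grip_force": 25}}

```text
time: 8.6
ee_pos: [0.6345, -0.2105, 0.049]
eef_rot: [0.65, 0.76, 0.0, -0.0]
ft_force: [0.0, 0.5, -0.0]
width: 0.0577
```

>>> {"method": "step_arm", "body": {"increments": [[[0,0,-0.002],[0,0,0]],[[0,0,-0.004],[0,0,0]],[[0.0016,0,-0.004],[0,0,0]],[[0.0016,0,-0.004],[0,0,0]],[[0.0016,0,-0.004],[0,0,0]]]}}

```text
time: 9.1
ee_pos: [0.6342, -0.2089, 0.0529]
eef_rot: [0.65, 0.76, 0.0, -0.0]
ft_force: [0.9, 0.3, -2.1]
width: 0.0573
```

Run:
```python
from h import *
inc([.6344,-.2095,.0485],np.radians(9))
```

```text
t 9.1 tcp [ 0.6342 -0.2089  0.0529] w 0.0573 F [ 0.9  0.3 -2.1]
shift [-0.0007  0.0001  0.0044] turn [ 0.    -0.001 -0.001] j7 0.2
```

>>> {"method": "step_arm", "body": {"increments": [[[0,0,0.002],[0,0,0]],[[0,0,0.004],[0,0,0]],[[0,0,0.0045],[0,0,0]],[[0,0,0.0045],[0,0,0]]]}}

```text
time: 9.5
ee_pos: [0.6342, -0.2089, 0.049]
eef_rot: [0.65, 0.76, 0.0, -0.0]
ft_force: [-3.2, 0.4, 5.1]
width: 0.0578
```

>>> {"method": "step_arm", "body": {"increments": [[[0,0,0],[0,0,0]],[[0,0,0],[0,0,0]],[[0,0,0],[0,0,0]],[[0,0,0],[0,0,0]]], "hand": -1}}

```text
time: 9.9
ee_pos: [0.6342, -0.2089, 0.0489]
eef_rot: [0.65, 0.76, 0.0, -0.0]
ft_force: [-0.4, -0.5, -0.1]
width: 0.0815
```

>>> {"method": "step_arm", "body": {"increments": [[[0,0,-0.02],[0,0,0]],[[0,0,-0.05],[0,0,0]],[[0,0,-0.09],[0,0,0]],[[0,0,-0.13],[0,0,0]],[[0,0,-0.17],[0,0,0]]]}}

```text
time: 10.4
ee_pos: [0.634, -0.2089, 0.2205]
eef_rot: [0.65, 0.76, 0.0, -0.0]
ft_force: [-0.1, -0.5, 0.3]
width: 0.0869
```

>>> {"method": "step_arm", "body": {"increments": [[[0,0,0],[0,0,0]],[[0,0,0],[0,0,0]]]}}

```text
time: 10.6
ee_pos: [0.6345, -0.209, 0.2215]
eef_rot: [0.65, 0.76, 0.001, 0.001]
ft_force: [0.7, -0.2, 0.1]
width: 0.087
```

Run:
```python
from h import *
from bench import r
c=r.camera("wrist")
im=c["pixels"][120:240,215:345];cv2.imwrite("pics/w4c.png",cv2.resize(im,None,fx=5,fy=5,interpolation=cv2.INTER_CUBIC))
inc([.4177,.1846,.2],np.radians(0))
```

```text
t 10.65 tcp [ 0.6338 -0.2089  0.2199] w 0.0873 F [-0.6 -0.4 -1.2]
shift [ 0.4223 -0.1523  0.0203] turn [-0.    -0.001  0.156] j7 0.25
```

View pics/w4c.png

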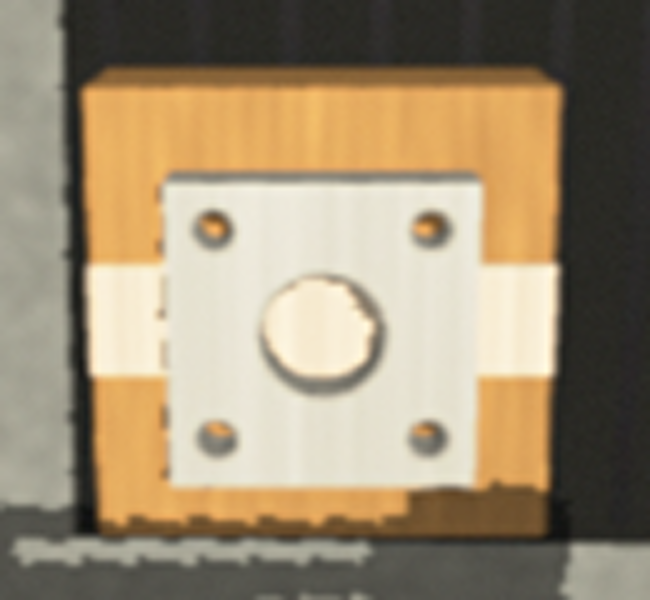

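Run:
```python
from h import *
from bench import r
c=r.camera("wrist")
f=lambda P:(np.array(P,float)+.5)/5-.5+np.array([215,120])
a=np.radians(9);U=np.array([[np.cos(a),-np.sin(a)],[np.sin(a),np.cos(a)]])
w=onplane(c,f([(164,182),(483,182),(476,487),(171,487)]),.059);print("plate",(w@U).round(4).tolist(),(w@U).mean(0).round(4), w.mean(0))
w=onplane(c,f([(82,86),(562,86),(548,536),(97,535)]),.043);print("carton",(w@U).round(4).tolist(),(w@U).mean(0).round(4),w.mean(0))
inc([.4177,.1846,.2],np.radians(-81.9))
```

```text
plate [[0.5646, -0.2759], [0.6224, -0.2759], [0.6224, -0.334], [0.5644, -0.3339]] [ 0.5935 -0.3049] [ 0.63385239 -0.20834287]
carton [[0.5483, -0.2603], [0.6381, -0.2603], [0.6386, -0.3496], [0.5478, -0.3493]] [ 0.5932 -0.3049] [ 0.63357937 -0.20832582]
t 10.7 tcp [ 0.6335 -0.2089  0.2191] w 0.0873 F [-0.3 -0.6 -1. ]
shift [ 0.4223 -0.1519  0.0199] turn [-0.    -0.002 -1.556] j7 0.25
```

Plate now centred to 0.3 mm and square. Next, the ring.

>>> {"method": "step_arm", "body": {"increments": [[[0.04,-0.015,0.01],[0,0,0.03]],[[0.085,-0.03,0.02],[0,0,0.06]],[[0.13,-0.046,0.02],[0,0,0.1]],[[0.175,-0.062,0.02],[0,0,0.13]],[[0.22,-0.079,0.02],[0,0,0.156]]]}}

```text
time: 11.2
ee_pos: [0.5193, -0.0025, 0.1979]
eef_rot: [0.708, 0.707, -0.001, -0.002]
ft_force: [0.1, 0.8, 0.4]
width: 0.087
```

Run:
```python
from h import *
inc([.4177,.1846,.2],np.radians(0))
```

```text
t 11.2 tcp [ 0.5193 -0.0025  0.1979] w 0.087 F [0.1 0.8 0.4]
shift [ 0.187  -0.1018 -0.0014] turn [-0.004 -0.001 -0.001] j7 -0.17
```

>>> {"method": "step_arm", "body": {"increments": [[[0.043,-0.024,0],[0,0,0]],[[0.086,-0.048,0],[0,0,0]],[[0.13,-0.072,0],[0,0,0]],[[0.165,-0.09,0],[0,0,0]],[[0.187,-0.102,0],[0,0,0]]]}}

```text
time: 11.7
ee_pos: [0.4151, 0.187, 0.1976]
eef_rot: [0.707, 0.708, -0.002, -0.002]
ft_force: [-0.7, 0.6, 0.2]
width: 0.0869
```

>>> {"method": "step_arm", "body": {"increments": [[[0,0,0],[0,0,0]],[[0,0,0],[0,0,0]]]}}

```text
time: 11.9
ee_pos: [0.4145, 0.1868, 0.1967]
eef_rot: [0.706, 0.708, -0.002, -0.003]
ft_force: [0.4, -0.3, -0.1]
width: 0.087
```

Run:
```python
from h import *
from bench import r
c=r.camera("wrist");cv2.imwrite("pics/w5.png",c["pixels"])
q=proj(c,[[.4177,.1846,.018]])[0];print(q)
x,y=q.astype(int);p=seg(c,x-45,y-45,x+45,min(y+45,250),thr=165)
print(circ(onplane(c,p,.018)))
inc([.4177,.1846,.005],np.radians(0))
```

```text
[283.70413588 185.84507345]
(array([0.41673971, 0.19093544]), np.float64(0.017346162597671043))
t 11.95 tcp [0.4151 0.186  0.1968] w 0.087 F [ 0.3 -0.   0.2]
shift [-0.0015  0.0039  0.1918] turn [-0.007 -0.     0.001] j7 -0.52
```

View pics/w5.png

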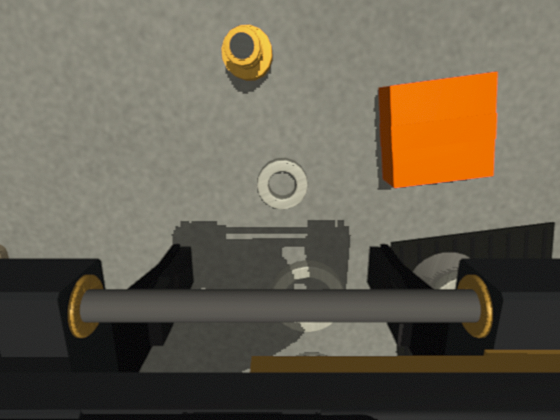

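The small ring is at (282,183); the mask clipped it, so I'll redo it with a crop and a background-difference threshold.

Run:
```python
from h import *
from bench import r
c=r.camera("wrist")
for t in (160,170,180,190):
    p=seg(c,250,150,315,216,thr=t);hull=cv2.convexHull(p.astype(np.float32))[:,0];
    print(t,p.min(0),p.max(0),circ(onplane(c,p,.018)))
print(onplane(c,[(282.3,183.5)],.018))
inc([.4177,.1846,.005],np.radians(0))
```

```text
160 [258.125 159.625] [303.875 192.875] (array([0.41536125, 0.18871174]), np.float64(0.018842928331114433))
170 [266.375 159.875] [292.125 166.625] (array([0.41468706, 0.19801197]), np.float64(0.011358329238289184))
180 [279.125 160.125] [291.125 162.625] (array([0.41860606, 0.20165942]), np.float64(0.007304676825668369))Traceback (most recent call last):
  File "<stdin>", line 5, in <module>
  File "h.py", line 30, in seg
    p=max(cs,key=cv2.contourArea)[:,0,:].astype(float)
      ~~~^^^^^^^^^^^^^^^^^^^^^^^^
ValueError: max() iterable argument is empty
```

Run:
```python
from h import *
from bench import r
c=r.camera("wrist")
im=c["pixels"][140:220,240:325];cv2.imwrite("pics/w5c.png",cv2.resize(im,None,fx=7,fy=7,interpolation=cv2.INTER_CUBIC))
print(onplane(c,[(282.3,183.5)],.018))
inc([.4177,.1846,.005],np.radians(0))
```

```text
[[0.41731947 0.18582885]]
t 12.05 tcp [0.4156 0.1857 0.1971] w 0.0872 F [ 0.8 -0.1 -0.8]
shift [-0.0012  0.0033  0.1921] turn [-0.006 -0.001 -0.   ] j7 -0.52
```

View pics/w5c.png

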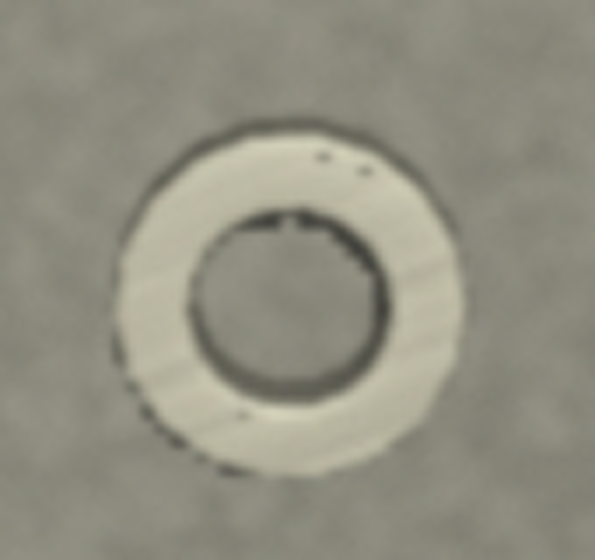

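>>> {"method": "step_arm", "body": {"increments": [[[0.0005,0.001,0.05],[-0.006,0,0]],[[0.0005,0.001,0.1],[-0.006,0,0]],[[0.0005,0.001,0.145],[-0.006,0,0]],[[0.0005,0.001,0.18],[-0.006,0,0]],[[0.0005,0.001,0.189],[-0.006,0,0]]]}}

```text
time: 12.55
ee_pos: [0.4132, 0.1844, 0.0046]
eef_rot: [0.708, 0.706, -0.003, -0.002]
ft_force: [0.1, 0.4, 0.4]
width: 0.0868
```

>>> {"method": "step_arm", "body": {"increments": [[[0,0,0],[0,0,0]],[[0,0,0],[0,0,0]]]}}

```text
time: 12.75
ee_pos: [0.414, 0.1843, 0.0056]
eef_rot: [0.708, 0.706, -0.002, -0.002]
ft_force: [0.9, 0.6, 0.2]
width: 0.0872
```

Run:
```python
from h import *
inc([.4165,.1862,.0045],np.radians(0))
```

```text
t 12.75 tcp [0.414  0.1843 0.0056] w 0.0872 F [0.9 0.6 0.2]
shift [0.002  0.0025 0.001 ] turn [-0.006  0.    -0.003] j7 -0.76
```

>>> {"method": "step_arm", "body": {"increments": [[[0.002,0.0025,0.001],[-0.006,0,0]],[[0.002,0.0025,0.001],[-0.006,0,0]],[[0.002,0.0025,0.001],[-0.006,0,0]]]}}

```text
time: 13.05
ee_pos: [0.4173, 0.1864, 0.0055]
eef_rot: [0.708, 0.706, 0.001, 0.001]
ft_force: [0.5, -0.0, 0.1]
width: 0.0872
```

>>> {"method": "step_arm", "body": {"increments": [[[0,0,0],[0,0,0]],[[0,0,0],[0,0,0]],[[0,0,0],[0,0,0]],[[0,0,0],[0,0,0]],[[0,0,0],[0,0,0]]], "hand": 1, "grip_force": 30}}

```text
time: 13.55
ee_pos: [0.4172, 0.1864, 0.0054]
eef_rot: [0.708, 0.706, 0.0, 0.001]
ft_force: [-0.4, -0.4, -0.7]
width: 0.0549
```

>>> {"method": "step_arm", "body": {"increments": [[[0,0,-0.02],[0,0,0]],[[0,0,-0.06],[0,0,0]],[[0,0,-0.11],[0,0,0]],[[0,0,-0.15],[0,0,0]],[[0,0,-0.16],[0,0,0]]]}}

```text
time: 14.05
ee_pos: [0.4186, 0.1875, 0.1694]
eef_rot: [0.708, 0.706, 0.003, 0.002]
ft_force: [-0.1, -0.3, -1.2]
width: 0.0482
```

Run:
```python
from h import *
from bench import r
c=r.camera("wrist");cv2.imwrite("pics/w6.png",c["pixels"])
inc([.6340,-.2087,.16],np.radians(9))
```

```text
t 14.1 tcp [0.4185 0.1871 0.1687] w 0.0482 F [ 0.5  0.9 -0.1]
shift [-0.3952  0.2166  0.0101] turn [ 0.007  0.    -0.16 ] j7 -0.55
```

View pics/w6.png

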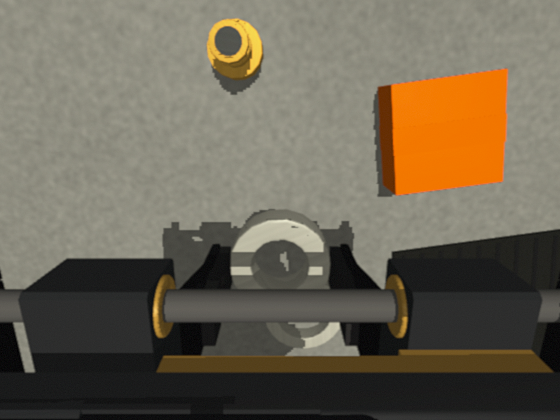

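The fingers were still closing when the lift began (55 mm, now 48.2). The ring is held with its top rim at row ~219, columns 232–328. I'll check where it sits in the jaws.

Run:
```python
from h import *
from bench import r
c=r.camera("wrist");s=r.read_state();M=R.from_quat(s["eef_rot"]);print(s["ee_pos"],s["width"])
t=np.linspace(0,2*np.pi,200)
for h in(0,.005,.01,.013,.016):
  for dx in (-.008,0,.004,):
    P=s["ee_pos"]+M.apply(np.c_[dx+.025*np.cos(t),.025*np.sin(t),0*t-h]);q=proj(c,P);print(h,dx,q.min(0).round(1),q.max(0).round(1), end=" ")
    P=s["ee_pos"]+M.apply(np.c_[dx+.014*np.cos(t),.014*np.sin(t),0*t-h]);q=proj(c,P);print("bore",q.min(0).round(1),q.max(0).round(1))
im=c["pixels"][195:300,210:350];cv2.imwrite("pics/w6c.png",cv2.resize(im,None,fx=5.5,fy=5.5,interpolation=cv2.INTER_CUBIC))
```

```text
[0.41777664 0.1865473  0.16650236] 0.04810137850965286
0 -0.008 [227.9 230.9] [326.1 319.6] bore [249.5 251.6] [304.5 301.2]
0 0 [227.3 215.3] [326.6 306.3] bore [249.1 236.6] [304.8 287.5]
0 0.004 [226.9 207.4] [326.9 299.5] bore [249. 229.] [304.9 280.5]
0.005 -0.008 [226.5 234.5] [327.3 325.3] bore [248.7 255.8] [305.1 306.5]
0.005 0 [225.8 218.6] [327.9 311.7] bore [248.3 240.4] [305.5 292.5]
0.005 0.004 [225.5 210.5] [328.3 304.8] bore [248.1 232.6] [305.7 285.3]
0.01 -0.008 [225.1 238.4] [328.7 331.3] bore [247.9 260.2] [305.9 312.1]
0.01 0 [224.3 222. ] [329.3 317.4] bore [247.5 244.4] [306.2 297.8]
0.01 0.004 [224.  213.7] [329.7 310.3] bore [247.3 236.4] [306.4 290.4]
0.013 -0.008 [224.1 240.8] [329.5 335. ] bore [247.4 262.9] [306.3 315.6]
0.013 0 [223.4 224.2] [330.2 321. ] bore [246.9 246.9] [306.7 301.1]
0.013 0.004 [223.  215.7] [330.5 313.8] bore [246.7 238.8] [306.9 293.6]
0.016 -0.008 [223.2 243.3] [330.4 338.9] bore [246.8 265.8] [306.8 319.2]
0.016 0 [222.4 226.5] [331.1 324.7] bore [246.4 249.5] [307.2 304.5]
0.016 0.004 [222.  217.8] [331.4 317.4] bore [246.1 241.3] [307.4 296.9]
```

View pics/w6c.png

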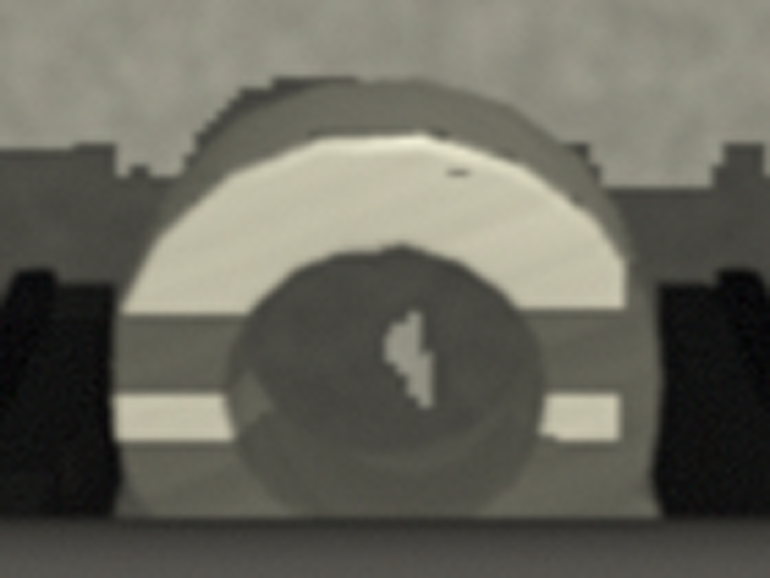

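The ring is held tilted: its right side wall shows at crop x 625–660, and the opening is only 48 mm. I'll put it back down, release it and re-grip properly.

>>> {"method": "step_arm", "body": {"increments": [[[0,0,0.03],[0,0,0]],[[0,0,0.07],[0,0,0]],[[0,0,0.11],[0,0,0]],[[0,0,0.132],[0,0,0]],[[0,0,0.136],[0,0,0]]]}}

```text
time: 14.65
ee_pos: [0.4149, 0.1855, 0.0263]
eef_rot: [0.708, 0.706, -0.002, -0.001]
ft_force: [-0.4, -0.2, -0.9]
width: 0.0482
```

>>> {"method": "step_arm", "body": {"increments": [[[0,0,0.004],[0,0,0]],[[0,0,0.008],[0,0,0]],[[0,0,0.008],[0,0,0]]]}}

```text
time: 14.95
ee_pos: [0.415, 0.1855, 0.0184]
eef_rot: [0.708, 0.706, -0.002, -0.0]
ft_force: [-0.4, -0.6, -1.1]
width: 0.0483
```

>>> {"method": "step_arm", "body": {"increments": [[[0,0,0.002],[0,0,0]],[[0,0,0.004],[0,0,0]],[[0,0,0.004],[0,0,0]]]}}

```text
time: 15.25
ee_pos: [0.4151, 0.1854, 0.0146]
eef_rot: [0.708, 0.706, -0.001, -0.0]
ft_force: [0.1, -0.0, -0.9]
width: 0.0484
```

>>> {"method": "step_arm", "body": {"increments": [[[0,0,0.002],[0,0,0]],[[0,0,0.003],[0,0,0]],[[0,0,0.003],[0,0,0]]]}}

```text
time: 15.55
ee_pos: [0.4154, 0.1857, 0.0132]
eef_rot: [0.708, 0.706, -0.002, 0.0]
ft_force: [-10.9, -4.9, 30.8]
width: 0.0483
```

Contact. Opening, then regripping at low height.

>>> {"method": "step_arm", "body": {"increments": [[[0,0,-0.002],[0,0,0]]]}}

```text
time: 15.65
ee_pos: [0.4156, 0.1858, 0.0158]
eef_rot: [0.708, 0.706, -0.002, 0.001]
ft_force: [0.5, 0.4, -1.2]
width: 0.0482
```

>>> {"method": "step_arm", "body": {"increments": [[[0,0,0],[0,0,0]],[[0,0,0],[0,0,0]],[[0,0,0],[0,0,0]],[[0,0,0],[0,0,0]],[[0,0,0],[0,0,0]]], "hand": -1}}

```text
time: 16.15
ee_pos: [0.4155, 0.1858, 0.0156]
eef_rot: [0.708, 0.706, -0.002, 0.001]
ft_force: [-0.6, 0.6, -0.5]
width: 0.0802
```

Run:
```python
from h import *
from bench import r
c=r.camera("wrist");cv2.imwrite("pics/w7.png",c["pixels"])
inc([.4160,.1862,.004],np.radians(0))
```

```text
t 16.2 tcp [0.4156 0.1858 0.0157] w 0.0828 F [-0.1  0.6  0.2]
shift [0.0005 0.0004 0.0117] turn [-0.001  0.003 -0.003] j7 -0.77
```

View pics/w7.png

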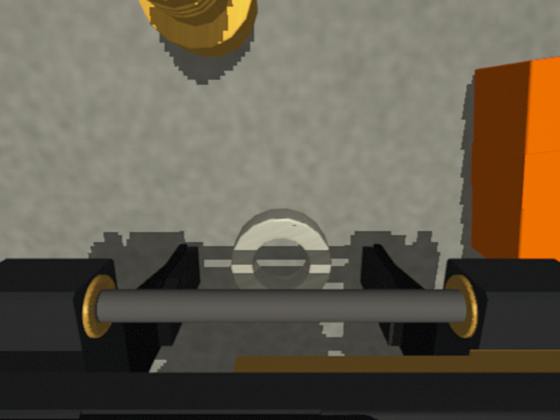

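The ring lies flat again, columns 231–331, about 2 mm right of the jaw centre. Regripping with full closing time.

>>> {"method": "step_arm", "body": {"increments": [[[-0.0005,0.0018,0.006],[0,0.002,0]],[[-0.0005,0.0018,0.0115],[0,0.002,0]],[[-0.0005,0.0018,0.0115],[0,0.002,0]],[[-0.0005,0.0018,0.0115],[0,0.002,0]]]}}

```text
time: 16.6
ee_pos: [0.4171, 0.1853, 0.0038]
eef_rot: [0.708, 0.706, -0.001, -0.0]
ft_force: [0.0, -0.2, -0.4]
width: 0.0868
```

>>> {"method": "step_arm", "body": {"increments": [[[0,0,0],[0,0,0]],[[0,0,0],[0,0,0]],[[0,0,0],[0,0,0]],[[0,0,0],[0,0,0]],[[0,0,0],[0,0,0]]], "hand": 1}}

```text
time: 17.1
ee_pos: [0.4171, 0.1853, 0.0039]
eef_rot: [0.708, 0.706, -0.001, -0.0]
ft_force: [-0.1, 0.2, -0.1]
width: 0.0551
```

>>> {"method": "step_arm", "body": {"increments": [[[0,0,0],[0,0,0]],[[0,0,0],[0,0,0]],[[0,0,0],[0,0,0]],[[0,0,0],[0,0,0]]]}}

```text
time: 17.5
ee_pos: [0.4171, 0.1853, 0.0039]
eef_rot: [0.708, 0.706, -0.001, -0.0]
ft_force: [-0.4, -0.2, 0.6]
width: 0.0494
```

>>> {"method": "step_arm", "body": {"increments": [[[0,0,-0.02],[0,0,0]],[[0,0,-0.06],[0,0,0]],[[0,0,-0.11],[0,0,0]],[[0,0,-0.15],[0,0,0]],[[0,0,-0.16],[0,0,0]]]}}

```text
time: 18.0
ee_pos: [0.4192, 0.1865, 0.168]
eef_rot: [0.708, 0.706, 0.001, 0.002]
ft_force: [0.8, -0.3, -1.8]
width: 0.0498
```

Run:
```python
from h import *
from bench import r
c=r.camera("wrist");cv2.imwrite("pics/w8.png",c["pixels"][195:300,160:400])
inc([.6340,-.2087,.16],np.radians(9))
s=r.read_state();M=R.from_quat(s["eef_rot"]);t=np.linspace(0,6.28,300)
for dx in(-.002,0,.002):
  q=proj(c,s["ee_pos"]+M.apply(np.c_[dx+.025*np.cos(t),.025*np.sin(t),0*t-.0141]));print(dx,q.min(0),q.max(0))
```

```text
t 18.05 tcp [0.4191 0.1861 0.1673] w 0.0492 F [0.7 1.  0. ]
shift [-0.3943  0.2159  0.0084] turn [ 0.003  0.001 -0.16 ] j7 -0.56
-0.002 [224.11776828 230.06083731] [332.2179422  327.47029744]
0 [223.92903278 225.80167559] [332.4002285  323.88113401]
0.002 [223.7389972  221.51190629] [332.58377034 320.2683037 ]
```

View pics/w8.png

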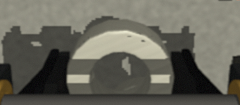

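Held level now, centred in the jaws. Moving to the carton.

>>> {"method": "step_arm", "body": {"increments": [[[-0.04,0.022,0.004],[0,0,-0.03]],[[-0.083,0.046,0.006],[0,0,-0.06]],[[-0.126,0.07,0.006],[0,0,-0.1]],[[-0.17,0.094,0.006],[0,0,-0.13]],[[-0.213,0.117,0.006],[0,0,-0.16]]]}}

```text
time: 18.55
ee_pos: [0.5355, -0.0293, 0.1599]
eef_rot: [0.649, 0.761, -0.0, 0.001]
ft_force: [1.2, 0.8, -0.4]
width: 0.0497
```

Run:
```python
from h import *
inc([.6341,-.2084,.16],np.radians(9))
```

```text
t 18.55 tcp [ 0.5355 -0.0293  0.1599] w 0.0497 F [ 1.2  0.8 -0.4]
shift [-0.1924  0.0691  0.0002] turn [0.001 0.001 0.002] j7 -0.01
```

>>> {"method": "step_arm", "body": {"increments": [[[-0.045,0.016,0],[0,0,0]],[[-0.09,0.032,0],[0,0,0]],[[-0.135,0.048,0],[0,0,0]],[[-0.17,0.062,0],[0,0,0]],[[-0.192,0.069,0],[0,0,0]]]}}

```text
time: 19.05
ee_pos: [0.6338, -0.2113, 0.1568]
eef_rot: [0.65, 0.76, -0.001, -0.001]
ft_force: [0.0, 0.1, -2.1]
width: 0.0494
```

>>> {"method": "step_arm", "body": {"increments": [[[0,0,0],[0,0,0]],[[0,0,0],[0,0,0]],[[0,0,0],[0,0,0]]]}}

```text
time: 19.35
ee_pos: [0.6332, -0.2095, 0.1557]
eef_rot: [0.649, 0.761, -0.001, -0.002]
ft_force: [0.3, 0.0, -0.9]
width: 0.0497
```

Run:
```python
from h import *
inc([.6341,-.2084,.07],np.radians(9))
```

```text
t 19.35 tcp [ 0.6332 -0.2095  0.1557] w 0.0497 F [ 0.3  0.  -0.9]
shift [0.0009 0.0014 0.0857] turn [-0.004 -0.001  0.   ] j7 0.22
```

>>> {"method": "step_arm", "body": {"increments": [[[0.001,0.0014,0.03],[-0.004,0,0]],[[0.001,0.0014,0.06],[-0.004,0,0]],[[0.001,0.0014,0.078],[-0.004,0,0]],[[0.001,0.0014,0.083],[-0.004,0,0]],[[0.001,0.0014,0.083],[-0.004,0,0]]]}}

```text
time: 19.85
ee_pos: [0.6337, -0.2072, 0.0725]
eef_rot: [0.649, 0.761, 0.0, -0.001]
ft_force: [0.7, 0.5, -1.4]
width: 0.0491
```

>>> {"method": "step_arm", "body": {"increments": [[[0,0,0],[0,0,0]],[[0,0,0],[0,0,0]],[[0,0,0],[0,0,0]]]}}

```text
time: 20.15
ee_pos: [0.6343, -0.2071, 0.0736]
eef_rot: [0.649, 0.761, 0.0, 0.0]
ft_force: [-0.9, 0.3, -2.0]
width: 0.0494
```

Run:
```python
from h import *
inc([.6341,-.2084,.063],np.radians(9))
```

```text
t 20.15 tcp [ 0.6343 -0.2071  0.0736] w 0.0494 F [-0.9  0.3 -2. ]
shift [-0.0012 -0.0004  0.0106] turn [ 0.001 -0.     0.002] j7 0.19
```

>>> {"method": "step_arm", "body": {"increments": [[[-0.0012,0,0.005],[0,0,0]],[[-0.0012,0,0.0095],[0,0,0]],[[-0.0012,0,0.0105],[0,0,0]],[[-0.0012,0,0.0105],[0,0,0]]]}}

```text
time: 20.55
ee_pos: [0.6344, -0.2086, 0.0631]
eef_rot: [0.649, 0.761, 0.0, 0.0]
ft_force: [-1.1, -1.0, 0.9]
width: 0.0493
```

>>> {"method": "step_arm", "body": {"increments": [[[0,0,0.001],[0,0,0]],[[0,0,0.001],[0,0,0]]]}}

```text
time: 20.75
ee_pos: [0.6345, -0.2086, 0.063]
eef_rot: [0.649, 0.761, 0.0, 0.0]
ft_force: [-2.7, -0.0, 8.3]
width: 0.0494
```

Contact. Releasing.

>>> {"method": "step_arm", "body": {"increments": [[[0,0,0],[0,0,0]],[[0,0,0],[0,0,0]],[[0,0,0],[0,0,0]],[[0,0,0],[0,0,0]],[[0,0,0],[0,0,0]]], "hand": -1}}

```text
time: 21.25
ee_pos: [0.6344, -0.2085, 0.0628]
eef_rot: [0.649, 0.761, 0.0, 0.0]
ft_force: [-0.2, -0.8, -0.3]
width: 0.0812
```

>>> {"method": "step_arm", "body": {"increments": [[[0,0,-0.02],[0,0,0]],[[0,0,-0.05],[0,0,0]],[[0,0,-0.09],[0,0,0]],[[0,0,-0.13],[0,0,0]],[[0,0,-0.155],[0,0,0]]]}}

```text
time: 21.75
ee_pos: [0.6352, -0.2085, 0.2213]
eef_rot: [0.649, 0.761, 0.001, 0.002]
ft_force: [0.1, 0.3, 0.1]
width: 0.087
```

>>> {"method": "step_arm", "body": {"increments": [[[0,0,0],[0,0,0]],[[0,0,0],[0,0,0]]]}}

```text
time: 21.95
ee_pos: [0.6354, -0.2085, 0.2217]
eef_rot: [0.649, 0.761, 0.001, 0.002]
ft_force: [-0.6, 0.4, -0.6]
width: 0.087
```

Run:
```python
from h import *
from bench import r
c=r.camera("wrist")
im=c["pixels"][120:240,215:345];cv2.imwrite("pics/w9c.png",cv2.resize(im,None,fx=5,fy=5,interpolation=cv2.INTER_CUBIC))
inc([.4234,-.1768,.2],np.radians(0))
```

```text
t 22.0 tcp [ 0.6348 -0.2085  0.2203] w 0.0872 F [ 0.3  0.1 -1.2]
shift [ 0.0647 -0.2038  0.0198] turn [0.002 0.001 0.159] j7 0.23
```

View pics/w9c.png

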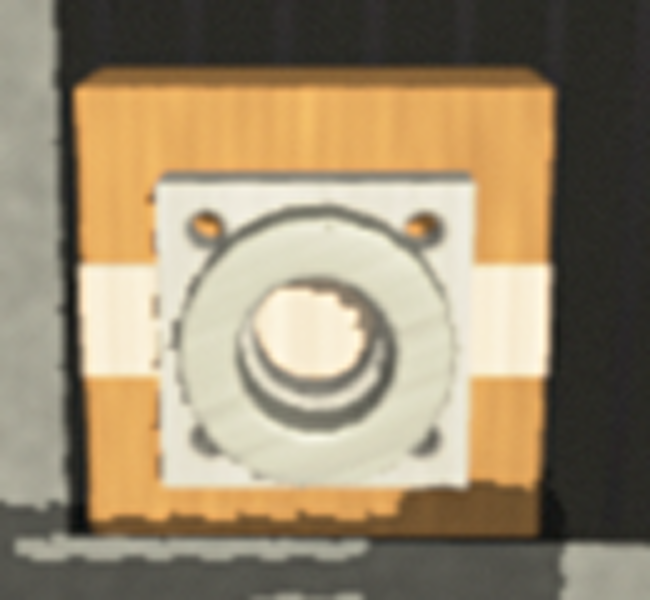

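Run:
```python
from h import *
from bench import r
c=r.camera("wrist")
f=lambda P:(np.array(P,float)+.5)/5-.5+np.array([215,120])
w=onplane(c,f([(157,182),(476,182),(468,487),(164,487)]),.059);print("plate", w.mean(0))
w=onplane(c,f([(180,350),(457,350),(318,215),(318,485)]),.077);print("ring",w, w[:2].mean(0),w[2:].mean(0))
w=onplane(c,f([(75,86),(555,86),(540,536),(90,535)]),.043);print("carton",w.mean(0))
```

```text
plate [ 0.63400919 -0.20843153]
ring [[ 0.61005913 -0.21003729]
 [ 0.65815689 -0.20235012]
 [ 0.63026266 -0.18261116]
 [ 0.63794    -0.23087042]] [ 0.63410801 -0.2061937 ] [ 0.63410133 -0.20674079]
carton [ 0.63372872 -0.20844545]
```

The ring sits on the plate, off by about 0.1 mm in x and 1–1.5 mm in y, which is fine. Next, the filter.

>>> {"method": "step_arm", "body": {"increments": [[[0.014,-0.043,0.005],[0,0,0.04]],[[0.027,-0.086,0.01],[0,0,0.08]],[[0.041,-0.129,0.015],[0,0,0.12]],[[0.055,-0.172,0.015],[0,0,0.159]],[[0.063,-0.2,0.015],[0,0,0.159]]]}}

```text
time: 22.55
ee_pos: [0.4236, -0.1775, 0.2026]
eef_rot: [0.708, 0.706, -0.0, -0.001]
ft_force: [-0.3, -0.6, 1.2]
width: 0.0869
```

>>> {"method": "step_arm", "body": {"increments": [[[0.002,-0.002,0],[0,0,0]],[[0.002,-0.002,0],[0,0,0]],[[0.002,-0.002,0],[0,0,0]]]}}

```text
time: 22.85
ee_pos: [0.4221, -0.1755, 0.2021]
eef_rot: [0.708, 0.706, -0.0, -0.001]
ft_force: [-0.5, -1.1, 0.3]
width: 0.0873
```

Run:
```python
from h import *
from bench import r
c=r.camera("wrist");cv2.imwrite("pics/w10.png",c["pixels"])
print(proj(c,[[.4234,-.1768,.085]]))
inc([.4234,-.1768,.2],np.radians(0))
```

```text
[[280.86841249 202.20735917]]
t 22.9 tcp [ 0.4223 -0.1754  0.2022] w 0.0871 F [-0.2 -0.5  0.1]
shift [-0.0014  0.0011  0.0022] turn [-0.002 -0.002 -0.002] j7 0.3
```

View pics/w10.png

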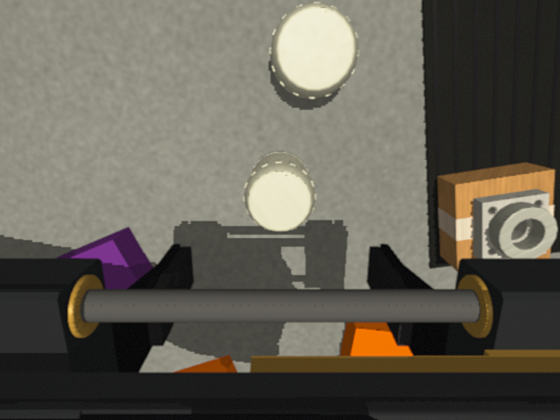

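Tall filter top at (279,200) under the jaws, with the short can beyond at (314,48). Measuring.

Run:
```python
from h import *
from bench import r
c=r.camera("wrist")
for t in(190,205):
    p=seg(c,235,140,325,238,thr=t);lo=p[p[:,1]>198]
    print(t,p.min(0),p.max(0),circ(onplane(c,lo,.085)))
inc([.4234,-.1768,.025],np.radians(0))
```

```text
190 [249.375 171.625] [308.875 229.375] (array([ 0.42205786, -0.17593767]), np.float64(0.02407624508074871))
205 [274.875 172.375] [299.875 191.375] (array([0., 0.]), np.float64(0.0))
t 22.95 tcp [ 0.4224 -0.1753  0.2022] w 0.0872 F [ 0.2 -0.5  0.1]
shift [-0.0018  0.0014  0.1772] turn [-0.002 -0.002 -0.002] j7 0.3
```

>>> {"method": "step_arm", "body": {"increments": [[[-0.001,0.001,0.05],[0,0,0]],[[-0.001,0.001,0.095],[0,0,0]],[[-0.001,0.001,0.135],[0,0,0]],[[-0.001,0.001,0.165],[0,0,0]],[[-0.001,0.001,0.175],[0,0,0]]]}}

```text
time: 23.45
ee_pos: [0.4219, -0.1747, 0.0241]
eef_rot: [0.707, 0.707, -0.0, -0.004]
ft_force: [-0.1, -0.8, 0.5]
width: 0.087
```

>>> {"method": "step_arm", "body": {"increments": [[[0,0.002,0],[0,0,0]],[[0,0.002,0],[0,0,0]],[[0,0.002,0],[0,0,0]]]}}

```text
time: 23.75
ee_pos: [0.4251, -0.1751, 0.0255]
eef_rot: [0.707, 0.707, 0.0, -0.003]
ft_force: [0.3, -1.1, 0.3]
width: 0.0871
```

Run:
```python
from h import *
inc([.4225,-.1762,.025],np.radians(0))
```

```text
t 23.75 tcp [ 0.4251 -0.1751  0.0255] w 0.0871 F [ 0.3 -1.1  0.3]
shift [-0.0011 -0.0026  0.0005] turn [-0.004 -0.004 -0.001] j7 0.14
```

>>> {"method": "step_arm", "body": {"increments": [[[-0.001,-0.0025,0],[-0.004,-0.004,0]],[[-0.001,-0.0025,0],[-0.004,-0.004,0]],[[-0.001,-0.0025,0],[-0.004,-0.004,0]]]}}

```text
time: 24.05
ee_pos: [0.4228, -0.1764, 0.0261]
eef_rot: [0.708, 0.707, 0.0, 0.001]
ft_force: [0.4, 0.6, -0.2]
width: 0.087
```

>>> {"method": "step_arm", "body": {"increments": [[[0,0,0],[0,0,0]],[[0,0,0],[0,0,0]],[[0,0,0],[0,0,0]],[[0,0,0],[0,0,0]],[[0,0,0],[0,0,0]]], "hand": 1, "grip_force": 35}}

```text
time: 24.55
ee_pos: [0.4226, -0.1764, 0.026]
eef_rot: [0.708, 0.707, 0.0, 0.0]
ft_force: [-1.3, -0.3, 2.2]
width: 0.0596
```

>>> {"method": "step_arm", "body": {"increments": [[[0,0,0],[0,0,0]],[[0,0,0],[0,0,0]]]}}

```text
time: 24.75
ee_pos: [0.4225, -0.1764, 0.026]
eef_rot: [0.708, 0.707, -0.0, 0.0]
ft_force: [-0.4, -0.0, 0.6]
width: 0.0595
```

>>> {"method": "step_arm", "body": {"increments": [[[0,0,-0.015],[0,0,0]],[[0,0,-0.05],[0,0,0]],[[0,0,-0.095],[0,0,0]],[[0,0,-0.12],[0,0,0]],[[0,0,-0.125],[0,0,0]]]}}

```text
time: 25.25
ee_pos: [0.4238, -0.1768, 0.1535]
eef_rot: [0.708, 0.707, 0.0, 0.003]
ft_force: [0.3, -0.0, -4.3]
width: 0.0594
```

Run:
```python
from h import *
inc([.615,-.0716,.15],np.radians(8))
```

```text
t 25.25 tcp [ 0.4238 -0.1768  0.1535] w 0.0594 F [ 0.3 -0.  -4.3]
shift [0.1055 0.191  0.004 ] turn [ 0.004  0.003 -0.141] j7 0.27
```

>>> {"method": "step_arm", "body": {"increments": [[[0.02,0.036,0.003],[0,0,-0.03]],[[0.042,0.076,0.003],[0,0,-0.06]],[[0.064,0.116,0.003],[0,0,-0.1]],[[0.086,0.156,0.003],[0,0,-0.141]],[[0.1,0.18,0.003],[0,0,-0.141]]]}}

```text
time: 25.75
ee_pos: [0.6054, -0.0745, 0.1483]
eef_rot: [0.655, 0.756, 0.0, 0.001]
ft_force: [-0.2, 0.2, -2.7]
width: 0.0594
```

Run:
```python
from h import *
inc([.6148,-.0704,.15],np.radians(8))
```

```text
t 25.75 tcp [ 0.6054 -0.0745  0.1483] w 0.0594 F [-0.2  0.2 -2.7]
shift [ 0.0027  0.0099 -0.0017] turn [0.002 0.001 0.003] j7 -0.02
```

>>> {"method": "step_arm", "body": {"increments": [[[0.0027,0.01,0.02],[0,0,0]],[[0.0027,0.01,0.055],[0,0,0]],[[0.0027,0.01,0.085],[0,0,0]],[[0.0027,0.01,0.1],[0,0,0]],[[0.0027,0.01,0.105],[0,0,0]]]}}

```text
time: 26.25
ee_pos: [0.6134, -0.0703, 0.0404]
eef_rot: [0.655, 0.756, -0.001, -0.001]
ft_force: [-0.2, 0.1, -2.9]
width: 0.0596
```

>>> {"method": "step_arm", "body": {"increments": [[[0,0,0],[0,0,0]],[[0,0,0],[0,0,0]],[[0,0,0],[0,0,0]]]}}

```text
time: 26.55
ee_pos: [0.6142, -0.0704, 0.0417]
eef_rot: [0.655, 0.756, -0.0, 0.0]
ft_force: [0.4, -0.1, -3.7]
width: 0.0594
```

Run:
```python
from h import *
inc([.6148,-.0704,.029],np.radians(8))
```

```text
t 26.55 tcp [ 0.6142 -0.0704  0.0417] w 0.0594 F [ 0.4 -0.1 -3.7]
shift [-0.0001  0.0006  0.0127] turn [-0.     0.     0.003] j7 -0.09
```

>>> {"method": "step_arm", "body": {"increments": [[[0,0.0006,0.005],[0,0,0]],[[0,0.0006,0.01],[0,0,0]],[[0,0.0006,0.0125],[0,0,0]],[[0,0.0006,0.0125],[0,0,0]]]}}

```text
time: 26.95
ee_pos: [0.6147, -0.0703, 0.0292]
eef_rot: [0.655, 0.756, -0.0, -0.0]
ft_force: [-0.7, -0.5, -4.1]
width: 0.0593
```

>>> {"method": "step_arm", "body": {"increments": [[[0,0,0.001],[0,0,0]],[[0,0,0.001],[0,0,0]]]}}

```text
time: 27.15
ee_pos: [0.6148, -0.0703, 0.0291]
eef_rot: [0.655, 0.756, -0.0, 0.0]
ft_force: [-4.9, -0.1, 7.9]
width: 0.0595
```

Contact on the mat. Releasing and rising.

>>> {"method": "step_arm", "body": {"increments": [[[0,0,0],[0,0,0]],[[0,0,0],[0,0,0]],[[0,0,0],[0,0,0]],[[0,0,0],[0,0,0]],[[0,0,0],[0,0,0]]], "hand": -1}}

```text
time: 27.65
ee_pos: [0.6149, -0.0703, 0.029]
eef_rot: [0.655, 0.756, -0.0, 0.0]
ft_force: [-0.6, 0.1, -0.7]
width: 0.0853
```

>>> {"method": "step_arm", "body": {"increments": [[[0,0,-0.02],[0,0,0]],[[0,0,-0.06],[0,0,0]],[[0,0,-0.105],[0,0,0]],[[0,0,-0.15],[0,0,0]],[[0,0,-0.175],[0,0,0]]]}}

```text
time: 28.15
ee_pos: [0.616, -0.0699, 0.2081]
eef_rot: [0.655, 0.756, 0.001, 0.002]
ft_force: [0.5, -0.8, -0.5]
width: 0.0871
```

>>> {"method": "step_arm", "body": {"increments": [[[0,0,0],[0,0,0]],[[0,0,0],[0,0,0]]]}}

```text
time: 28.35
ee_pos: [0.6163, -0.0698, 0.2086]
eef_rot: [0.655, 0.756, 0.001, 0.003]
ft_force: [-1.2, 0.3, -0.1]
width: 0.0873
```

Run:
```python
from h import *
from bench import r
c=r.camera("wrist");cv2.imwrite("pics/w11.png",c["pixels"])
for t in(180,190):
    p=seg(c,235,140,325,238,thr=t)
    print(t,p.min(0),p.max(0),circ(onplane(c,p,.088)))
inc([.3853,.3046,.2],np.radians(90))
inc([.3853,.3046,.2],np.radians(0))
```

```text
180 [246.375 167.125] [307.875 227.125] (array([ 0.61528838, -0.0693919 ]), np.float64(0.0253030967667322))
190 [246.625 167.625] [307.625 227.125] (array([ 0.61529395, -0.06949286]), np.float64(0.0250485575033683))
t 28.4 tcp [ 0.6156 -0.0699  0.2073] w 0.087 F [-0.7 -0.6 -0.8]
shift [ 0.4036 -0.1746  0.0061] turn [ 1.000e-03  4.000e-03 -1.428e+00] j7 -0.01
t 28.4 tcp [ 0.6156 -0.0699  0.2073] w 0.087 F [-0.7 -0.6 -0.8]
shift [ 0.4036 -0.1746  0.0061] turn [0.003 0.001 0.143] j7 -0.01
```

View pics/w11.png

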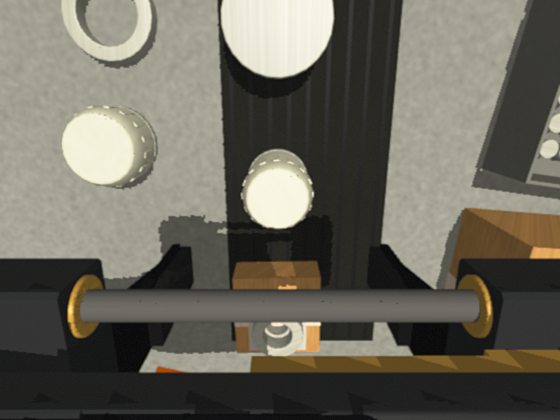

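Filter stands upright at (277,196), within about 1 mm of the target. Next, the fitting.

>>> {"method": "step_arm", "body": {"increments": [[[0.04,-0.017,0],[0,0,-0.14]],[[0.082,-0.035,0],[0,0,-0.28]],[[0.125,-0.053,0],[0,0,-0.42]],[[0.168,-0.072,0],[0,0,-0.56]],[[0.21,-0.09,0],[0,0,-0.7]]]}}

```text
time: 28.9
ee_pos: [0.4946, 0.1262, 0.205]
eef_rot: [0.353, 0.936, -0.001, 0.001]
ft_force: [0.8, -0.0, 0.1]
width: 0.0873
```

Run:
```python
from h import *
inc([.3853,.3046,.2],np.radians(90))
```

```text
t 28.9 tcp [0.4946 0.1262 0.205 ] w 0.0873 F [ 0.8 -0.   0.1]
shift [0.1999 0.0617 0.0046] turn [-0.001  0.001 -0.722] j7 0.38
```

>>> {"method": "step_arm", "body": {"increments": [[[0.043,0.013,0.003],[0,0,-0.145]],[[0.086,0.027,0.004],[0,0,-0.29]],[[0.13,0.04,0.004],[0,0,-0.435]],[[0.17,0.052,0.004],[0,0,-0.58]],[[0.199,0.061,0.004],[0,0,-0.72]]]}}

```text
time: 29.4
ee_pos: [0.3831, 0.305, 0.1995]
eef_rot: [-0.003, 1.0, -0.001, -0.0]
ft_force: [0.4, 0.8, -0.8]
width: 0.0873
```

>>> {"method": "step_arm", "body": {"increments": [[[0,0,0],[0,0,0]],[[0,0,0],[0,0,0]]]}}

```text
time: 29.6
ee_pos: [0.3822, 0.3048, 0.1982]
eef_rot: [-0.003, 1.0, -0.002, -0.001]
ft_force: [0.5, -0.1, -0.6]
width: 0.0873
```

Run:
```python
from h import *
from bench import r
c=r.camera("wrist");cv2.imwrite("pics/w12.png",c["pixels"])
print(proj(c,[[.3853,.3046,.065],[.3853,.3046,.028]]))
inc([.3853,.3046,.035],np.radians(90))
```

```text
[[280.30066434 198.86075011]
 [280.38041255 188.78645632]]
t 29.65 tcp [0.3831 0.304  0.1984] w 0.0869 F [ 1.  -0.4 -0. ]
shift [-0.0026  0.0011  0.1634] turn [-0.003 -0.002  0.004] j7 0.66
```

View pics/w12.png

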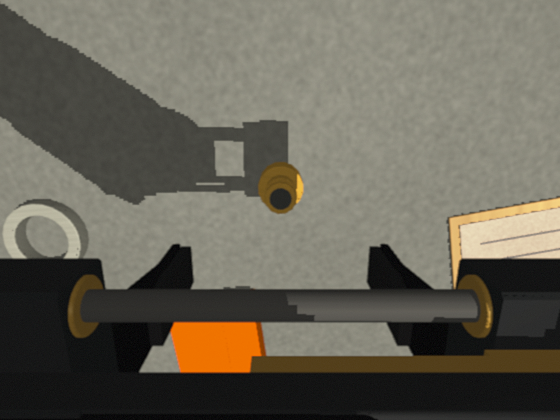

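The fitting's neck top is at (280,199), exactly where predicted. Descending.

>>> {"method": "step_arm", "body": {"increments": [[[-0.0026,0.001,0.045],[0,0,0]],[[-0.0026,0.001,0.09],[0,0,0]],[[-0.0026,0.001,0.13],[0,0,0]],[[-0.0026,0.001,0.155],[0,0,0]],[[-0.0026,0.001,0.16],[0,0,0]]]}}

```text
time: 30.15
ee_pos: [0.3845, 0.3017, 0.0352]
eef_rot: [-0.0, 1.0, -0.003, -0.004]
ft_force: [-0.2, 0.3, -0.4]
width: 0.0871
```

>>> {"method": "step_arm", "body": {"increments": [[[0,0,0],[0,0,0]],[[0,0,0],[0,0,0]],[[0,0,0],[0,0,0]]]}}

```text
time: 30.45
ee_pos: [0.3855, 0.3019, 0.0364]
eef_rot: [0.0, 1.0, -0.003, -0.003]
ft_force: [0.6, -0.2, 0.3]
width: 0.0869
```

Run:
```python
from h import *
inc([.3853,.3046,.035],np.radians(90))
```

```text
t 30.45 tcp [0.3855 0.3019 0.0364] w 0.0869 F [ 0.6 -0.2  0.3]
shift [0.0002 0.0027 0.0014] turn [-0.005 -0.005 -0.001] j7 0.46
```

>>> {"method": "step_arm", "body": {"increments": [[[0,0.0027,0.001],[-0.005,-0.005,0]],[[0,0.0027,0.001],[-0.005,-0.005,0]],[[0,0.0027,0.001],[-0.005,-0.005,0]]]}}

```text
time: 30.75
ee_pos: [0.3857, 0.3047, 0.0358]
eef_rot: [0.0, 1.0, -0.0, 0.0]
ft_force: [0.1, 0.2, -0.2]
width: 0.0874
```

>>> {"method": "step_arm", "body": {"increments": [[[0,0,0],[0,0,0]],[[0,0,0],[0,0,0]],[[0,0,0],[0,0,0]],[[0,0,0],[0,0,0]],[[0,0,0],[0,0,0]]], "hand": 1, "grip_force": 30}}

```text
time: 31.25
ee_pos: [0.3856, 0.3047, 0.0358]
eef_rot: [0.0, 1.0, -0.0, 0.0]
ft_force: [-0.8, 0.3, -0.4]
width: 0.055
```

>>> {"method": "step_arm", "body": {"increments": [[[0,0,0],[0,0,0]],[[0,0,0],[0,0,0]],[[0,0,0],[0,0,0]],[[0,0,0],[0,0,0]],[[0,0,0],[0,0,0]]]}}

```text
time: 31.75
ee_pos: [0.3856, 0.3047, 0.0358]
eef_rot: [0.0, 1.0, -0.0, 0.0]
ft_force: [0.3, 0.4, -1.0]
width: 0.0271
```

>>> {"method": "step_arm", "body": {"increments": [[[0,0,0],[0,0,0]],[[0,0,0],[0,0,0]]]}}

```text
time: 31.95
ee_pos: [0.3857, 0.3047, 0.0358]
eef_rot: [0.0, 1.0, -0.0, 0.0]
ft_force: [0.2, 0.5, 0.1]
width: 0.0276
```

>>> {"method": "step_arm", "body": {"increments": [[[0,0,-0.02],[0,0,0]],[[0,0,-0.06],[0,0,0]],[[0,0,-0.105],[0,0,0]],[[0,0,-0.145],[0,0,0]],[[0,0,-0.16],[0,0,0]]]}}

```text
time: 32.45
ee_pos: [0.3863, 0.3058, 0.199]
eef_rot: [0.0, 1.0, 0.001, 0.002]
ft_force: [0.5, 0.5, -2.9]
width: 0.027
```

Run:
```python
from h import *
inc([.6913,-.0592,.19],np.radians(98))
```

```text
t 32.45 tcp [0.3863 0.3058 0.199 ] w 0.027 F [ 0.5  0.5 -2.9]
shift [-0.3051 -0.3649  0.0098] turn [ 0.001  0.004 -0.14 ] j7 0.65
```

>>> {"method": "step_arm", "body": {"increments": [[[-0.025,-0.03,0.004],[0,0,-0.02]],[[-0.053,-0.064,0.006],[0,0,-0.05]],[[-0.082,-0.098,0.008],[0,0,-0.08]],[[-0.111,-0.132,0.008],[0,0,-0.11]],[[-0.14,-0.167,0.008],[0,0,-0.14]]]}}

```text
time: 32.95
ee_pos: [0.5268, 0.1369, 0.1903]
eef_rot: [-0.07, 0.998, 0.0, 0.001]
ft_force: [1.3, 0.6, -1.4]
width: 0.0275
```

Run:
```python
from h import *
inc([.6913,-.0592,.19],np.radians(98))
```

```text
t 32.95 tcp [0.5268 0.1369 0.1903] w 0.0275 F [ 1.3  0.6 -1.4]
shift [-0.1353 -0.2172  0.0007] turn [0.    0.003 0.001] j7 1.12
```

>>> {"method": "step_arm", "body": {"increments": [[[-0.024,-0.038,0],[0,0,0]],[[-0.048,-0.077,0],[0,0,0]],[[-0.073,-0.117,0],[0,0,0]],[[-0.097,-0.156,0],[0,0,0]],[[-0.117,-0.188,0],[0,0,0]]]}}

```text
time: 33.45
ee_pos: [0.6698, -0.0359, 0.1886]
eef_rot: [-0.069, 0.998, -0.0, 0.0]
ft_force: [-0.1, 0.7, -1.5]
width: 0.0271
```

>>> {"method": "step_arm", "body": {"increments": [[[-0.012,-0.018,0],[0,0,0]],[[-0.017,-0.026,0],[0,0,0]],[[-0.017,-0.026,0],[0,0,0]],[[-0.017,-0.026,0],[0,0,0]]]}}

```text
time: 33.85
ee_pos: [0.6895, -0.0574, 0.1883]
eef_rot: [-0.07, 0.998, 0.0, -0.0]
ft_force: [-0.3, 0.3, -2.1]
width: 0.0271
```

Run:
```python
from h import *
inc([.6913,-.0592,.05],np.radians(98))
```

```text
t 33.85 tcp [ 0.6895 -0.0574  0.1883] w 0.0271 F [-0.3  0.3 -2.1]
shift [-0.0015 -0.0021  0.1383] turn [ 0.    -0.     0.001] j7 1.43
```

>>> {"method": "step_arm", "body": {"increments": [[[-0.0015,-0.002,0.03],[0,0,0]],[[-0.0015,-0.002,0.07],[0,0,0]],[[-0.0015,-0.002,0.105],[0,0,0]],[[-0.0015,-0.002,0.127],[0,0,0]],[[-0.0015,-0.002,0.135],[0,0,0]]]}}

```text
time: 34.35
ee_pos: [0.6893, -0.0576, 0.0511]
eef_rot: [-0.072, 0.997, 0.0, -0.002]
ft_force: [-0.7, -0.1, -2.5]
width: 0.0271
```

>>> {"method": "step_arm", "body": {"increments": [[[0,0,0],[0,0,0]],[[0,0,0],[0,0,0]],[[0,0,0],[0,0,0]]]}}

```text
time: 34.65
ee_pos: [0.69, -0.0571, 0.0529]
eef_rot: [-0.072, 0.997, 0.0, -0.001]
ft_force: [0.1, -0.6, -1.8]
width: 0.0273
```

Run:
```python
from h import *
from bench import r
inc([.6913,-.0592,.0388],np.radians(98))
cv2.imwrite("pics/w13.png",r.camera("wrist")["pixels"])
```

```text
t 34.65 tcp [ 0.69   -0.0571  0.0529] w 0.0273 F [ 0.1 -0.6 -1.8]
shift [-0.001  -0.0023  0.0141] turn [ 0.001 -0.001  0.004] j7 1.37
```

View pics/w13.png

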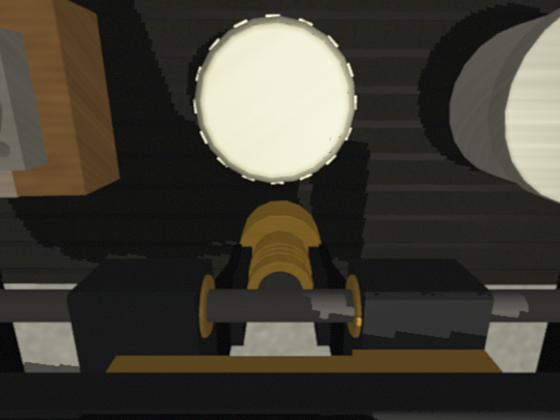

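The fitting is held upright (col ~280), in line with the filter (col ~275). Lowering to the mat with the small correction.

>>> {"method": "step_arm", "body": {"increments": [[[-0.001,-0.0022,0.003],[0,0,0]],[[-0.001,-0.0022,0.008],[0,0,0]],[[-0.001,-0.0022,0.012],[0,0,0]],[[-0.001,-0.0022,0.0135],[0,0,0]],[[-0.001,-0.0022,0.0135],[0,0,0]]]}}

```text
time: 35.2
ee_pos: [0.6912, -0.0593, 0.0391]
eef_rot: [-0.072, 0.997, 0.0, -0.001]
ft_force: [-0.2, -0.4, -1.8]
width: 0.0271
```

>>> {"method": "step_arm", "body": {"increments": [[[0,0,0.001],[0,0,0]],[[0,0,0.0015],[0,0,0]],[[0,0,0.0015],[0,0,0]]]}}

```text
time: 35.5
ee_pos: [0.6915, -0.0593, 0.0389]
eef_rot: [-0.072, 0.997, 0.0, -0.0]
ft_force: [-3.9, 0.1, 9.2]
width: 0.0272
```

>>> {"method": "step_arm", "body": {"increments": [[[0,0,0],[0,0,0]],[[0,0,0],[0,0,0]],[[0,0,0],[0,0,0]],[[0,0,0],[0,0,0]]], "hand": -1}}

```text
time: 35.9
ee_pos: [0.6915, -0.0592, 0.0387]
eef_rot: [-0.072, 0.997, 0.0, -0.0]
ft_force: [0.6, 0.1, 0.2]
width: 0.0518
```

>>> {"method": "step_arm", "body": {"increments": [[[0,0,-0.02],[0,0,0]],[[0,0,-0.06],[0,0,0]],[[0,0,-0.105],[0,0,0]],[[0,0,-0.15],[0,0,0]],[[0,0,-0.19],[0,0,0]]]}}

```text
time: 36.4
ee_pos: [0.6917, -0.0589, 0.233]
eef_rot: [-0.072, 0.997, 0.0, 0.001]
ft_force: [0.7, -0.2, 0.5]
width: 0.0848
```

Run:
```python
from h import *
from bench import r
cv2.imwrite("pics/w14.png",r.camera("wrist")["pixels"])
inc([.45,-.40,.25],np.radians(98))
```

```text
t 36.45 tcp [ 0.6936 -0.0582  0.2401] w 0.0861 F [ 0.2 -0.2  4.9]
shift [ 0.2898 -0.3035 -0.0124] turn [-0.     0.009  0.004] j7 1.45
```

View pics/w14.png

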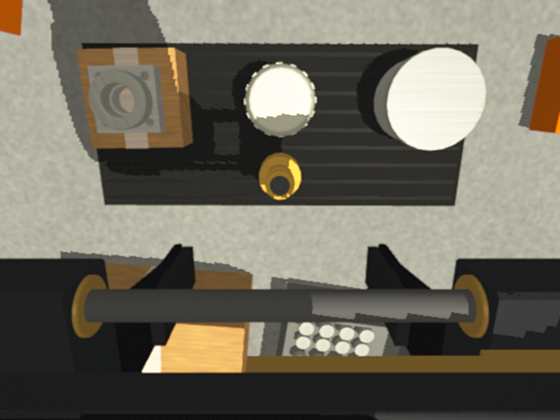

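All standing: stack at (125,95), filter (280,100), fitting (280,178), tin (430,98). I'll retreat to the left so the top camera can check.

>>> {"method": "step_arm", "body": {"increments": [[[0.014,0.04,-0.01],[0,0,0]],[[0.03,0.085,-0.01],[0,0,0]],[[0.047,0.13,-0.01],[0,0,0]],[[0.063,0.175,-0.01],[0,0,0]],[[0.08,0.22,-0.01],[0,0,0]]]}}

```text
time: 36.95
ee_pos: [0.5817, 0.1498, 0.2506]
eef_rot: [-0.072, 0.997, -0.0, 0.005]
ft_force: [0.1, 0.4, -0.7]
width: 0.0871
```

>>> {"method": "step_arm", "body": {"increments": [[[0.017,0.045,0],[0,0,0]],[[0.034,0.09,0],[0,0,0]],[[0.051,0.135,0],[0,0,0]],[[0.068,0.18,0],[0,0,0]],[[0.085,0.22,0],[0,0,0]]]}}

```text
time: 37.45
ee_pos: [0.4644, 0.3575, 0.2509]
eef_rot: [-0.072, 0.997, 0.0, 0.006]
ft_force: [0.4, 0.2, 0.5]
width: 0.0871
```

Run:
```python
from h import *
from bench import r
inc([.45,.4,.25],np.radians(98))
for n in("top","scene"): cv2.imwrite(f"pics/{n}15.png",r.camera(n)["pixels"])
im=cv2.imread("pics/top15.png");cv2.imwrite("pics/top15c.png",cv2.resize(im[95:265,130:400],None,fx=2.95,fy=2.95,interpolation=cv2.INTER_CUBIC))
```

```text
t 37.45 tcp [0.4644 0.3575 0.2509] w 0.0871 F [0.4 0.2 0.5]
shift [0.0082 0.0441 0.0007] turn [-0.     0.012  0.005] j7 0.71
```

View pics/top15c.png

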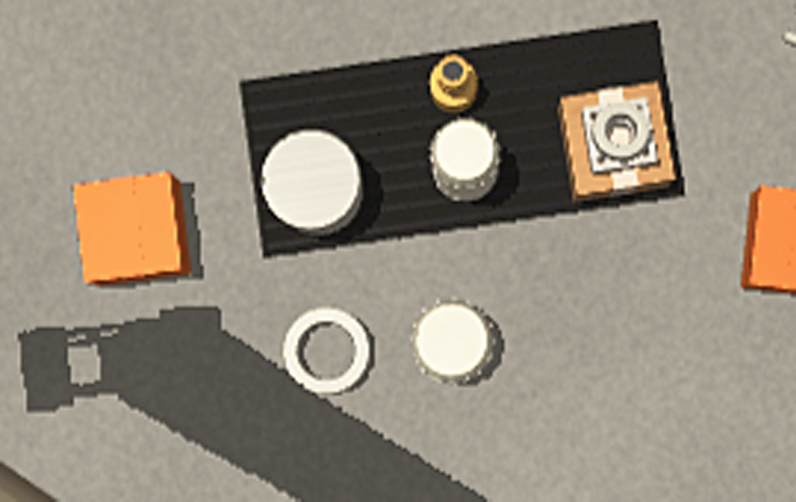

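View pics/scene15.png

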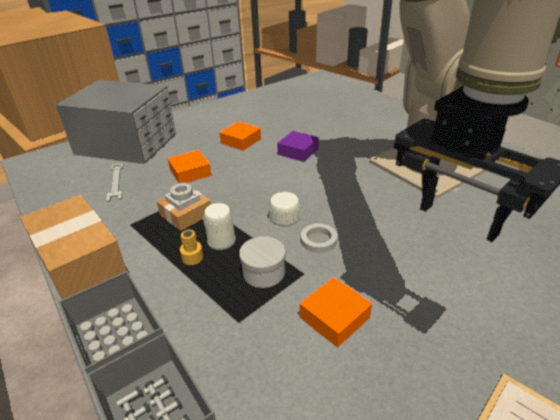

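Top view: stack on the carton at (340,140), filter between tin and carton with the fitting straight behind it; big ring and short can unmoved. The scene view agrees. A numeric check follows.

Run:
```python
from h import *
from bench import r
c=r.camera("top")
a=np.radians(8.06);U=np.array([[np.cos(a),-np.sin(a)],[np.sin(a),np.cos(a)]]);o=np.array([.6161,-.072])
for n,b,z,t in(("filter",(275,132,302,157),.088,175),("short",(268,192,304,228),.05,165),("big",(222,195,262,232),.018,165)):
    x,rad=circ(onplane(c,seg(c,*b,thr=t,S=6),z));print(n,x.round(4),rad.round(4),"mat",((x-o)@U).round(4))
f=lambda P:(np.array(P,float)+.5)/2.95-.5+np.array([130,95])
for n,p,z in(("neck",(454,70),.068),("ring",(622,130.5),.077)):
    w=onplane(c,f([p]),z)[0];print(n,w,"mat",((w-o)@U).round(4))
im=c["pixels"];cv2.imwrite("pics/z1.png",cv2.resize(im[105:170,270:365],None,fx=8,fy=8,interpolation=cv2.INTER_CUBIC))
```

```text
filter [ 0.6166 -0.0707] 0.0255 mat [0.0007 0.0012]
short [ 0.453  -0.0583] 0.0318 mat [-0.1595  0.0364]
big [0.4459 0.0581] 0.0393 mat [-0.1502  0.1526]
neck [ 0.69268977 -0.06224735] mat [ 0.0772 -0.0011]
ring [ 0.63490784 -0.20990097] mat [-0.0007 -0.1392]
```

View pics/z1.png

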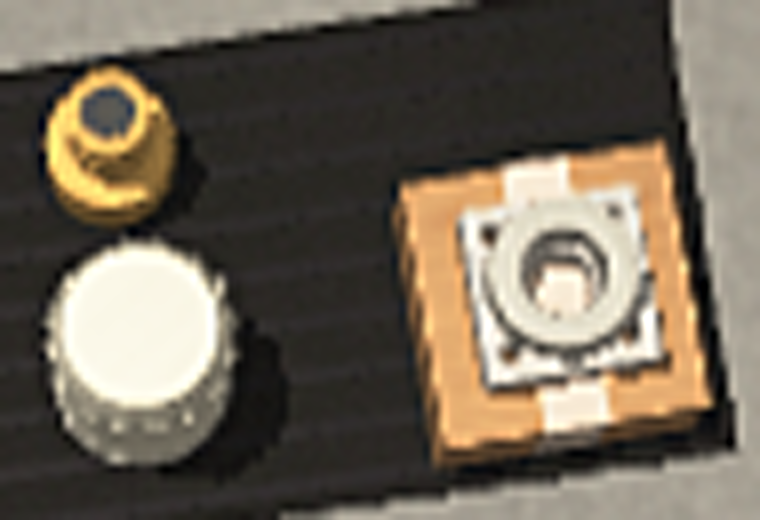

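>>> {"method": "step_arm", "body": {"increments": [[[0,0,0],[0,0,0]],[[0,0,0],[0,0,0]]]}}

```text
time: 37.8
ee_pos: [0.4638, 0.3582, 0.2515]
eef_rot: [-0.075, 0.997, 0.001, 0.006]
ft_force: [-0.5, 0.2, 0.3]
width: 0.0869
```

```bash
python3 -c "
from bench import r
print(r.close_job())"
```

```text
the job is handed in; nothing more can be done
None
```

The job is done and handed in at 37.8 s. I placed the plate on the carton, the ring on the plate, then the filter midway between carton and tin, then the fitting behind the filter.

**Last checks:**
- **Plate:** about 0.3 mm off the carton's centre and square to it, measured in the wrist view before the ring went on.
- **Ring:** the two views disagree slightly. The wrist view put it 1–1.7 mm off the plate's centre along y; the top view put it about 1 mm off the carton's centre along x.
- **Filter:** within about 1.5 mm of the midpoint.
- **Fitting:** about 24.5 mm clear of the filter, and about 2 mm sideways of straight behind it by a rough pixel reading.
- **Left alone:** the short can and the large ring measure where they started.

**What went wrong and was mended:**
- The plate's first placing was about 1.5 mm off along each axis, so I gripped it again and moved it.
- The ring's first grasp came up tilted because I lifted before the jaws had closed. I set it back down with a brief 31 N contact through the held ring, then gripped it again level.

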